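# Put the cheese irons into the spring-clamp rack

### The job

Swing the rack's keeper bail up out of the way, then push every cheese iron lying on the bench nose first into a clamp of its own, past the spring plunger until its handle is flush with the clamp. With all of them home, swing the bail fully down in front of the handles again, and do not disturb the cheeses or the bottle.

Things in the scene. Friction and masses are not known exactly. Their poses are not given: they have to be found in the camera images.
- rack: Fixed steel base plate (96 x 325 x 8 mm) with four white rod clamps in a row along its y; place and yaw vary. Origin: table level, middle of the clamps' front faces. x points into the clamps (the way irons are pushed in), z up. Clamps: 34 mm wide, 76 mm deep (x 0 to 76 mm), 62 mm high, 66 mm apart centre to centre.
- bail (a joint): Keeper bail: U of 12 mm round bar, arms at y = +-150 mm, cross bar along the rack's y. 0 = fully down: bar 100 mm in front of the clamp faces, 40 mm up, 10 mm clear of seated handles (too tight for a finger over a handle: press it down from above). Grows swinging up and over, away from the robot; at the 1.8 rad stop it is about upright. Stiff (0.5 N m), stays where left.
- bail_bar (a point): Middle of the bail's cross bar, on the bar's axis (bar 12 mm thick, free all round). It travels on a circle of radius 161 mm about the hinge line.
- bail_hinge (a point): Fixed point of the rack on the bail's hinge line (parallel to the rack's y), 60 mm behind the clamp faces, 60 mm above the table, midway between the arms.
- clamp0 (a point): Mouth of a rod clamp: centre of its 21 mm square bore in the front face, 40 mm above the table. The bore runs straight through along this point's x (the rack's x). 40 mm in, a round-ended spring plunger pokes in from the +y side; it rides over the iron's nose and shaft (pushing takes 5 to 20 N) and drops into the shaft's groove when the handle is flush with the face.
- clamp1 (a point): Mouth of a rod clamp: centre of its 21 mm square bore in the front face, 40 mm above the table. The bore runs straight through along this point's x (the rack's x). 40 mm in, a round-ended spring plunger pokes in from the +y side; it rides over the iron's nose and shaft (pushing takes 5 to 20 N) and drops into the shaft's groove when the handle is flush with the face.
- clamp2 (a point): Mouth of a rod clamp: centre of its 21 mm square bore in the front face, 40 mm above the table. The bore runs straight through along this point's x (the rack's x). 40 mm in, a round-ended spring plunger pokes in from the +y side; it rides over the iron's nose and shaft (pushing takes 5 to 20 N) and drops into the shaft's groove when the handle is flush with the face.
- clamp3 (a point): Mouth of a rod clamp: centre of its 21 mm square bore in the front face, 40 mm above the table. The bore runs straight through along this point's x (the rack's x). 40 mm in, a round-ended spring plunger pokes in from the +y side; it rides over the iron's nose and shaft (pushing takes 5 to 20 N) and drops into the shaft's groove when the handle is flush with the face.
- iron0_mid (a point): Cheese iron (may be absent), centre of its handle: black, 30 x 30 mm, 84 mm long; on its +x end a round steel shaft 18 mm thick, 70 mm long (x points to the nose). The nose's last 12 mm tapers to 8 mm; groove 40 mm ahead of the handle. 0.2 kg, balances 10 mm ahead of this point. Lies flat on its handle. Seated, this point is 42 mm in front of the clamp's mouth; let go, it droops 2 to 7 mm.
- iron1_mid (a point): Cheese iron (may be absent), centre of its handle: black, 30 x 30 mm, 84 mm long; on its +x end a round steel shaft 18 mm thick, 70 mm long (x points to the nose). The nose's last 12 mm tapers to 8 mm; groove 40 mm ahead of the handle. 0.2 kg, balances 10 mm ahead of this point. Lies flat on its handle. Seated, this point is 42 mm in front of the clamp's mouth; let go, it droops 2 to 7 mm.
- iron2_mid (a point): Cheese iron (may be absent), centre of its handle: black, 30 x 30 mm, 84 mm long; on its +x end a round steel shaft 18 mm thick, 70 mm long (x points to the nose). The nose's last 12 mm tapers to 8 mm; groove 40 mm ahead of the handle. 0.2 kg, balances 10 mm ahead of this point. Lies flat on its handle. Seated, this point is 42 mm in front of the clamp's mouth; let go, it droops 2 to 7 mm.
- iron3_mid (a point): Cheese iron (may be absent), centre of its handle: black, 30 x 30 mm, 84 mm long; on its +x end a round steel shaft 18 mm thick, 70 mm long (x points to the nose). The nose's last 12 mm tapers to 8 mm; groove 40 mm ahead of the handle. 0.2 kg, balances 10 mm ahead of this point. Lies flat on its handle. Seated, this point is 42 mm in front of the clamp's mouth; let go, it droops 2 to 7 mm.
- cheese_a: Grey-rinded cheese wheel, 116 mm across, 52 mm high, beyond the work; a bystander. Origin under its centre.
- cheese_b: Smaller cheese wheel, 110 mm across, 46 mm high; a bystander. Origin under its centre.
- rinse: White bottle, 64 mm across, 170 mm high; a bystander. Origin under its centre.
There are look-alikes about, which are no part of the job. Leave any orange or pink look-alike of the part that bears iron0_mid alone.

How it is judged:
On the way, in this order (a step that is already met when the one before it is completed fails the run):
1. the bail is swung up (over 1.4 rad) (value of joint bail above 1.4 rad), for 0.2 s.
2. every iron is home in a clamp with the bail still up (over 1.0 rad) (x of iron0_mid in the frame of rack between -0.047 and -0.036 m and z of iron0_mid in the frame of rack between 0.026 and 0.054 m and angle between the x axis of each of iron0_mid, iron1_mid, iron2_mid, iron3_mid and the x axis of rack, either way round below 0.12 rad and (horizontal distance between iron0_mid and clamp0 below 0.048 m or horizontal distance between iron0_mid and clamp1 below 0.048 m or horizontal distance between iron0_mid and clamp2 below 0.048 m or horizontal distance between iron0_mid and clamp3 below 0.048 m) and x of iron1_mid in the frame of rack between -0.047 and -0.036 m and z of iron1_mid in the frame of rack between 0.026 and 0.054 m and (horizontal distance between iron1_mid and clamp0 below 0.048 m or horizontal distance between iron1_mid and clamp1 below 0.048 m or horizontal distance between iron1_mid and clamp2 below 0.048 m or horizontal distance between iron1_mid and clamp3 below 0.048 m) and x of iron2_mid in the frame of rack between -0.047 and -0.036 m and z of iron2_mid in the frame of rack between 0.026 and 0.054 m and (horizontal distance between iron2_mid and clamp0 below 0.048 m or horizontal distance between iron2_mid and clamp1 below 0.048 m or horizontal distance between iron2_mid and clamp2 below 0.048 m or horizontal distance between iron2_mid and clamp3 below 0.048 m) and x of iron3_mid in the frame of rack between -0.047 and -0.036 m and z of iron3_mid in the frame of rack between 0.026 and 0.054 m and (horizontal distance between iron3_mid and clamp0 below 0.048 m or horizontal distance between iron3_mid and clamp1 below 0.048 m or horizontal distance between iron3_mid and clamp2 below 0.048 m or horizontal distance between iron3_mid and clamp3 below 0.048 m) and value of joint bail above 1 rad), for 0.2 s.
At the end, for the whole second after the job is handed in: Every iron that was there sits in a clamp, handle centre 36 to 47 mm in front of its mouth (flush to within 5 mm), within 48 mm of that mouth across the table, 26 to 54 mm up, shaft within 0.12 rad of the bore; irons at rest; bail down to within 0.06 rad of its stop (x of iron0_mid in the frame of rack between -0.047 and -0.036 m and z of iron0_mid in the frame of rack between 0.026 and 0.054 m and angle between the x axis of each of iron0_mid, iron1_mid, iron2_mid, iron3_mid and the x axis of rack, either way round below 0.12 rad and (horizontal distance between iron0_mid and clamp0 below 0.048 m or horizontal distance between iron0_mid and clamp1 below 0.048 m or horizontal distance between iron0_mid and clamp2 below 0.048 m or horizontal distance between iron0_mid and clamp3 below 0.048 m) and x of iron1_mid in the frame of rack between -0.047 and -0.036 m and z of iron1_mid in the frame of rack between 0.026 and 0.054 m and (horizontal distance between iron1_mid and clamp0 below 0.048 m or horizontal distance between iron1_mid and clamp1 below 0.048 m or horizontal distance between iron1_mid and clamp2 below 0.048 m or horizontal distance between iron1_mid and clamp3 below 0.048 m) and x of iron2_mid in the frame of rack between -0.047 and -0.036 m and z of iron2_mid in the frame of rack between 0.026 and 0.054 m and (horizontal distance between iron2_mid and clamp0 below 0.048 m or horizontal distance between iron2_mid and clamp1 below 0.048 m or horizontal distance between iron2_mid and clamp2 below 0.048 m or horizontal distance between iron2_mid and clamp3 below 0.048 m) and x of iron3_mid in the frame of rack between -0.047 and -0.036 m and z of iron3_mid in the frame of rack between 0.026 and 0.054 m and (horizontal distance between iron3_mid and clamp0 below 0.048 m or horizontal distance between iron3_mid and clamp1 below 0.048 m or horizontal distance between iron3_mid and clamp2 below 0.048 m or horizontal distance between iron3_mid and clamp3 below 0.048 m) and value of joint bail below 0.06 rad and linear speed of each of iron0, iron1, iron2, iron3 below 0.02 m/s); the robot touches nothing.
It fails at once if cheese_a is shoved more than 30 mm (distance of cheese_a from where it was at the start of the episode above 0.03 m).
It fails at once if cheese_b is shoved more than 30 mm (distance of cheese_b from where it was at the start of the episode above 0.03 m).
It fails at once if rinse is shoved more than 30 mm (distance of rinse from where it was at the start of the episode above 0.03 m).
Of iron0, iron1, iron2, iron3 only 2 to 4 are there at a start; the rules pass over those that are not, and their reading is None.
At some moment in a run one of iron0, iron1, iron2, iron3 may be knocked a few centimetres aside while the robot is not near it.
Once in a run the grip may slacken for a moment while it holds something.
It also fails if it takes over 210 s, if anything falls off the work surface, if the arm or the gripper's body presses on something with over 40 N, if the wrist force passes 120 N, or if a joint passes its speed limit or range.

### The arm

A 6-joint arm with a two-finger parallel gripper is mounted at the origin on the work surface. World frame = base frame: x ahead of the robot, y to its left, z up, the work surface at z = 0. Lengths are in m, angles in rad, forces in N, time in s.
With the tool pointing down it reaches from about 0.35 to 0.975 m from the base axis. Payload 4.9 kg.
Tool frame: the origin (TCP) lies between the finger pads; the fingertips stand 14 mm ahead of it and the grasp point (between the pads) lies 5 mm behind it (manip.finger_overhang is the distance from the TCP to the fingertips, in m); z points along the fingers, y is the line along which they close (so a half turn about z gives the same grasp; the last joint's range is limited). The gripper opens to 85 mm and grips with 20 to 120 N. Pads are 22 mm wide; open, the fingers measure 114 mm over their backs; the gripper's body (76 mm by 85 mm) begins 54 mm behind the grasp point. The pads swing forward as they close: fully open they stand 13 mm farther back than shut.
Start: joints at [-1.243, 0.053, 1.613, -0, 1.476, -0.119], TCP at [0.27, -0.564, 0.245] pointing down, gripper open.
Joint ranges: [-3.01, 3.01], [-1.01, 2.22], [0.06, 2.58], [-1.02, 4.17], [0.09, 2.62], [-3.14, 3.14]. Speed limits (rad/s): [2.57, 2.57, 3.14, 3.14, 3.14, 3.14].

### API

Orientations are given as a unit quaternion [w, x, y, z].
In Python, from plant import manip, grab_frame gives the robot as it stands.
- The arm moves only by the tool servo_tool, never from a script. Its argument "deltas" is a list that holds one entry, the list of rows, each a list of 5 numbers: the opening in per cent of the stroke, from 0 (shut) to 100 (fully open), then the shift along the world's x, y, z in m, then the turn about the world's z in degrees. A call has exactly 8 rows; each row shifts and turns the commanded pose from where the row before left it; what a row does not reach is not made up. A row lasts 1/10 s, in which the tool goes at most 50 mm and 8.59 degrees, less where a joint would pass 70% of its speed; a pose out of reach is approached as far as the arm can. A call is refused whole if a number of a shift passes 0.05 or a number of a turn 8.59, either way. A call with a gripper value outside its range is refused whole. The fingers move at their own pace and stop on an object; the grip force is fixed at half the most. Time passes only in rows, so rows that do not move let the fingers close, or fill a call up. It gives the time, the measured TCP pose, the force, the opening and the grip force at its end, in the units of the state.
- manip.state(): the state, without advancing time (a new reading comes with each control period).
- grab_frame(name): name is "side" or "top" or "wrist"; returns a dict with "pixels" (384x512x3 uint8, red, green, blue), "z_map" (384x512 float32, m along the optical axis (not along the pixel's ray), 0 where there is no reading), "fx", "fy", "cx", "cy" (pixels), "rvec" (rotation vector, rad) and "tvec" (3), from world to camera coordinates, as OpenCV has them; the wrist camera has in their place "T_tool_cam" (4x4, takes a point from camera to tool coordinates, whose origin is the TCP and whose axes are the flange's). Camera axes: x right, y down, z forward; pixel columns grow to the right and rows downward; lengths in m; the calibration is good to about 2 mm. A picture is of the moment at which its call begins: read the wrist's pose just before it.
- manip.job_done(): hands the job in; it is judged then, once.
The state is a dict: "time": time; "joint_pos": joint angles; "joint_vel": joint speeds; "joint_efforts": joint torques, N m; "tool_pos": TCP position; "tool_rot": TCP orientation; "contact_force": force on the tool from outside, world axes, zero at the start; "ft_torque": the same for the moment, N m; "gripper_width": opening from 0.0 (shut) to 1.0 (fully open); "grasp_force": force on a finger pad.
Only numpy, scipy, OpenCV 4.12 (cv2) and the standard library are available. Lean on these libraries where they do the work, as an engineer would, in place of code of your own. Each camera call takes 0.05 s, during which the arm holds its last target. There are 200 camera calls.

## Working session

There is one attempt and no reset: what is moved stays moved. The work goes in short steps, Python scripts to look and compute and a tool call to move; the robot and the scene stay as the last step left them, time stands still between calls to the robot, and variables do not carry over. Pictures are saved under pics/ and viewed, at most 14 in all, crops included, and the job is handed in when it is done.

Besides the shell and the picture viewer there is one more tool, called after "Call:" by a JSON object that holds its "name" and its "arguments". servo_tool: Moves the arm, as the interface text tells. Its arguments: {"type":"object","properties":{"deltas":{"type":"array"}},"required":["deltas"]}

```bash
ls; mkdir -p pics
cat > h.py <<'E'
import numpy as np, cv2
from plant import manip, grab_frame
from scipy.spatial.transform import Rotation as R
def cam(name):
    s=manip.state(); f=grab_frame(name)
    if name=="wrist":
        q=s["tool_rot"]; T=np.eye(4); T[:3,:3]=R.from_quat([q[1],q[2],q[3],q[0]]).as_matrix(); T[:3,3]=s["tool_pos"]
        f["W"]=T@np.array(f["T_tool_cam"])
    else:
        T=np.eye(4); r=cv2.Rodrigues(np.array(f["rvec"],float))[0]; T[:3,:3]=r.T; T[:3,3]=-r.T@np.array(f["tvec"],float).ravel(); f["W"]=T
    return f
def cloud(f):
    z=f["z_map"]; v,u=np.mgrid[:z.shape[0],:z.shape[1]]
    p=np.stack([(u-f["cx"])/f["fx"]*z,(v-f["cy"])/f["fy"]*z,z],-1)
    w=p@f["W"][:3,:3].T+f["W"][:3,3]; w[z<=0]=np.nan; return w
def plane(f,u,v,h):
    d=f["W"][:3,:3]@np.array([(u-f["cx"])/f["fx"],(v-f["cy"])/f["fy"],1]); o=f["W"][:3,3]
    return o+d*(h-o[2])/d[2]
def save(f,n): cv2.imwrite("pics/"+n,f["pixels"][:,:,::-1])
E
python3 - <<'E'
from h import *
for n in("top","side"):
    f=cam(n); save(f,n+"0.png"); np.savez("/tmp/"+n,**f)
print(manip.state())
E
```

```text
pics
{'time': 0.1, 'joint_pos': array([-1.24299784e+00,  5.33118189e-02,  1.61413169e+00, -1.29580242e-06,
        1.47600477e+00, -1.18980235e-01]), 'joint_vel': array([-0.00198175, -0.00137844, -0.00331357, -0.0006041 ,  0.00171221,
       -0.00177946]), 'joint_efforts': array([ 3.27638854e-04, -3.94906318e+01, -3.71361566e+01, -9.63664024e-05,
        3.87167704e-03, -5.36459751e-06]), 'tool_pos': array([ 0.26987906, -0.56314306,  0.24418786]), 'tool_rot': array([-9.22692006e-04,  9.75151753e-01,  2.21535998e-01, -9.73375335e-05]), 'contact_force': array([ 0.45206656,  0.5562534 , -0.59303171]), 'ft_torque': array([-0.0001754 ,  0.03199451, -0.00617367]), 'grasp_force': 0.0, 'gripper_width': 0.9996262285413268}
```

View pics/top0.png

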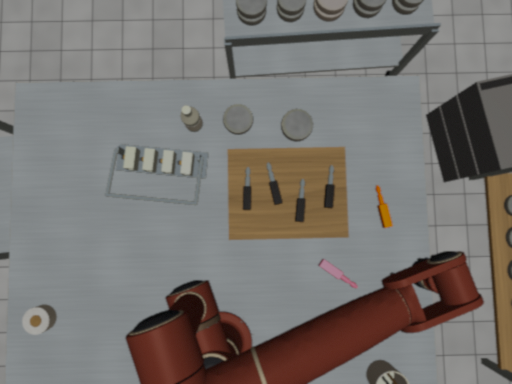

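View pics/side0.png

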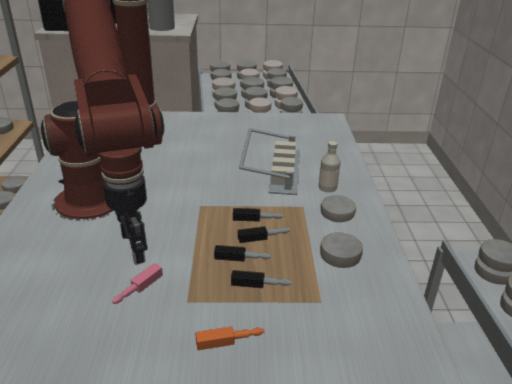

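The top view shows four black irons on the wooden board at about (247,190), (273,183), (300,202) and (329,188). The rack's clamps lie at (130..187,160), with the bail bar at row ~200. Possible mix-ups are the orange look-alike (384,208) and the pink one (338,272). I choose the four black ones.

Run:
```python
from h import *
f=dict(np.load("/tmp/top.npz")); p=f["pixels"].astype(int); w=cloud(f)
hsv=cv2.cvtColor(f["pixels"],cv2.COLOR_RGB2HSV)
print("fx",f["fx"],"cam",f["W"][:3,3])
# irons
m=((p.max(2)<60)).astype(np.uint8); m[:145]=0;m[240:]=0;m[:,:230]=0;m[:,345:]=0
n,l,st,c=cv2.connectedComponentsWithStats(m)
for i in range(1,n):
    if st[i,4]<60: continue
    h=np.nanmedian(w[l==i][:,2]); (a,b),s,an=cv2.minAreaRect(np.argwhere(l==i)[:,::-1].astype(np.float32))
    pts=np.argwhere(l==i)[:,::-1]; P=np.array([plane(f,u,v,h) for u,v in pts]); C=P[:,:2].mean(0)
    r=cv2.minAreaRect(((P[:,:2])*1000).astype(np.float32))
    ev,V=np.linalg.eigh(np.cov((P[:,:2]-C).T)); d=V[:,1]*np.sign(V[0,1])
    print("iron",c[i].round(1),st[i,4],"h",h.round(3),"C",C.round(3),"rect",np.round(r[0],1),np.round(r[1],1),"yaw",np.degrees(np.arctan2(d[1],d[0])).round(1))
print("board z",np.nanmedian(w[225:235,240:330,2]), "table z",np.nanmedian(w[250:270,240:300,2]))
# rack: clamp tops
m=((w[:,:,2]>.045)&(w[:,:,2]<.075)&(p.min(2)>170)).astype(np.uint8); m[:140]=0;m[180:]=0;m[:,:110]=0;m[:,210:]=0
n,l,st,c=cv2.connectedComponentsWithStats(m)
for i in range(1,n):
    if st[i,4]<30: continue
    q=w[l==i]; print("clamp",c[i].round(1),st[i,4],np.nanmean(q,0).round(4),q[:,0].min().round(3),q[:,0].max().round(3))
for u,v in((112,197),(150,199),(190,203),(155,190)):
    print(u,v,w[v,u].round(3),plane(f,u,v,.04).round(3))
for n,u,v in(("rinse",190,118),("cb",238,118),("ca",297,124)): print(n,w[v,u].round(3))
im=cv2.resize(f["pixels"][130:250,95:355],None,fx=3,fy=3,interpolation=cv2.INTER_CUBIC); cv2.imwrite("pics/crop.png",im[:,:,::-1])
```

```text
fx 378.77050653712575 cam [ 0.40202021 -0.12318118  1.36328066]
iron [275.2 192.2] 162 h 0.03 C [ 0.518 -0.2  ] rect [ 518.7 -199.7] [79.1 24.9] yaw 12.9
iron [328.7 195.8] 192 h 0.03 C [ 0.502 -0.389] rect [ 501.9 -388.6] [30.  79.5] yaw -7.4
iron [246.8 197.3] 152 h 0.031 C [ 0.503 -0.099] rect [502. -98.] [24.7 74.3] yaw -3.6
iron [299.9 209.4] 169 h 0.031 C [ 0.456 -0.285] rect [ 455.7 -285.2] [26.6 76.3] yaw -7.0
board z 0.0015011221341365566 table z 0.0004956581882633593
112 197 [0.516 0.385 0.003] [0.513 0.371 0.04 ]
150 199 [0.499 0.225 0.091] [0.503 0.239 0.04 ]
190 203 [0.483 0.091 0.091] [0.486 0.1   0.04 ]
155 190 [0.538 0.232 0.001] [0.534 0.222 0.04 ]
rinse [0.764 0.083 0.125]
cb [ 0.783 -0.074  0.049]
ca [ 0.757 -0.282  0.051]
```

View pics/crop.png

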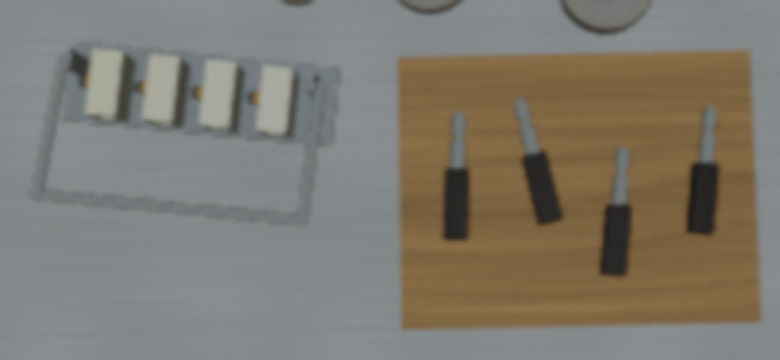

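Run:
```python
from h import *
f=dict(np.load("/tmp/top.npz")); p=f["pixels"].astype(int); w=cloud(f)
print(p[160,150],w[160,150],p[165,130])
m=((w[:,:,2]>.05)&(w[:,:,2]<.075)&(p.min(2)>150)).astype(np.uint8); m[:140]=0;m[185:]=0;m[:,:118]=0;m[:,203:]=0
n,l,st,c=cv2.connectedComponentsWithStats(m); C=[]
for i in range(1,n):
    if st[i,4]<60: continue
    P=np.array([plane(f,u,v,.062)[:2] for u,v in np.argwhere(l==i)[:,::-1]]); r=cv2.minAreaRect((P*1000).astype(np.float32))
    print(c[i].round(1),st[i,4],np.round(r,1) if 0 else r, np.nanmedian(w[l==i][:,2])); C.append(P.mean(0))
C=np.array(C); C=C[np.argsort(C[:,1])]; print(C.round(4), np.linalg.norm(np.diff(C,axis=0),axis=1))
d=C[-1]-C[0]; yaw=np.arctan2(-d[0],d[1]); print("yaw",np.degrees(yaw)); x=np.array([np.cos(yaw),np.sin(yaw)])
print("mouths",(C-.038*x).round(4),"origin",((C.mean(0))-.038*x).round(4))
# bar
b=((w[:,:,2]>.07)&(w[:,:,2]<.11)); b[:190]=0;b[215:]=0;b[:,:105]=0;b[:,205:]=0
q=w[b]; print(len(q)); 
o=C.mean(0)-.038*x; y=np.array([-x[1],x[0]]); e=q[:,:2]-o; print("bar rackx",np.median(e@x),"rack y",(e@y).min(),(e@y).max(),"z",np.median(q[:,2]),q[:,2].max())
```

```text
[167 169 156] [0.6364618  0.23273298 0.06409414] [167 169 155]
[129.1 157. ] 135 ((649.5941772460938, 305.3752136230469), (24.559890747070312, 67.21647644042969), 82.41697692871094) 0.06270533887366292
[147.9 158.6] 152 ((642.1967163085938, 240.67181396484375), (27.12392234802246, 68.56460571289062), 83.17675018310547) 0.06250401445640741
[166.8 160.7] 160 ((632.962646484375, 175.34811401367188), (27.915157318115234, 70.96234893798828), 83.60697174072266) 0.06212853224710091
[185.7 162.6] 172 ((625.6193237304688, 109.9019775390625), (28.735252380371094, 72.83943176269531), 83.46725463867188) 0.062457622158515136
[[0.6253 0.1099]
 [0.6333 0.175 ]
 [0.642  0.2405]
 [0.6488 0.3058]] [0.06563406 0.06609419 0.06561904]
yaw -6.8303505375928335
mouths [[0.5876 0.1144]
 [0.5956 0.1795]
 [0.6043 0.2451]
 [0.6111 0.3103]] origin [0.5996 0.2123]
376
bar rackx -0.09861886820453977 rack y -0.15840919154286598 0.15339175111448833 z 0.09029100761610498 0.09785048140799057
```

Call:
{"name": "servo_tool", "arguments": {"deltas": [[[100,0.0116,0.0394,0,7.2],[100,0.0116,0.0394,0,7.2],[100,0.0116,0.0394,0,7.2],[100,0.0116,0.0394,0,7.2],[100,0.0116,0.0394,0,7.2],[100,0.0116,0.0394,0,7.2],[100,0.0116,0.0394,0,7.2],[100,0.0116,0.0394,0,7.2]]]}}

```text
time: 0.9
tool_pos: [0.3628, -0.2467, 0.2448]
tool_rot: [-0.0, 0.746, 0.666, 0.0]
contact_force: [1.0, -0.6, 0.5]
gripper_width: 0.998
grasp_force: 0.0
```

Call:
{"name": "servo_tool", "arguments": {"deltas": [[[100,0.0116,0.0394,0,0],[100,0.0116,0.0394,0,0],[100,0.0116,0.0394,0,0],[100,0.0116,0.0394,0,0],[100,0.0116,0.0394,0,0],[100,0.0116,0.0394,0,0],[100,0.0116,0.0394,0,0],[100,0.0116,0.0394,0,0]]]}}

```text
time: 1.7
tool_pos: [0.4555, 0.0686, 0.245]
tool_rot: [-0.0, 0.748, 0.664, -0.0]
contact_force: [0.2, 0.2, -0.7]
gripper_width: 1.001
grasp_force: 0.0
```

Call:
{"name": "servo_tool", "arguments": {"deltas": [[[80,0.0116,0.0394,0,0],[80,0.0116,0.0394,0,0],[80,0.0116,0.0394,0,0],[80,0.0116,0.0394,0,0],[80,0,0,0,0],[80,0,0,0,0],[80,0,0,0,0],[80,0,0,0,0]]]}}

```text
time: 2.5
tool_pos: [0.5019, 0.2233, 0.2452]
tool_rot: [0.0, 0.748, 0.663, -0.0]
contact_force: [-0.6, 0.1, 0.4]
gripper_width: 0.802
grasp_force: 0.0
```

Run:
```python
from h import *
s=manip.state(); print(s["tool_pos"],s["tool_rot"],s["joint_pos"].round(2))
f=cam("wrist"); save(f,"w1.png"); w=cloud(f); print("cam",f["W"][:3,3])
b=(w[:,:,2]>.07)&(w[:,:,2]<.11)&(w[:,:,0]<.56)&(w[:,:,0]>.44); q=w[b]
x=np.array([np.cos(np.radians(-6.8)),np.sin(np.radians(-6.8))]); y=np.array([-x[1],x[0]]); e=q[:,:2]-[.5996,.2123]
print(len(q),np.median(e@x),np.percentile(e@x,[5,95]),(e@y).min(),(e@y).max(),np.median(q[:,2]),np.percentile(q[:,2],95))
print(np.polyfit(e@y,e@x,1))
```

```text
[0.50187633 0.22332185 0.24524108] [ 5.08945431e-05  7.48295901e-01  6.63365081e-01 -1.09149939e-04] [ 0.28 -0.13  1.79 -0.    1.48  0.4 ]
cam [0.51046287 0.30193147 0.37396128]
4622 -0.0976862874806178 [-0.10504249 -0.05166214] -0.15632487087250035 0.15410081880412016 0.08983171905917933 0.09199778490073089
[-0.04126367 -0.09065583]
```

View pics/w1.png

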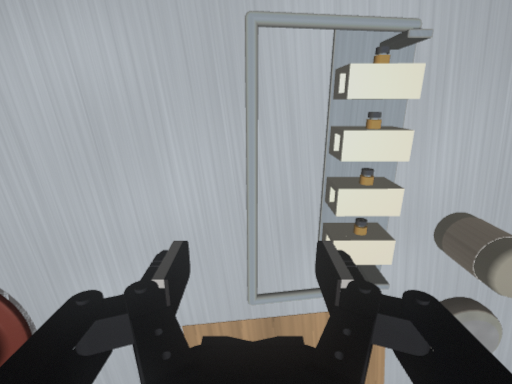

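The wrist view shows the bail bar vertical at column ~252, centred between the fingers, with the clamps to the right. I'll descend and grip it.

Call:
{"name": "servo_tool", "arguments": {"deltas": [[[80,0,0,-0.03,0],[80,0,0,-0.03,0],[80,0,0,-0.03,0],[80,0,0,-0.03,0],[80,0,0,-0.025,0],[80,0,0,-0.02,0],[80,0,0,0,0],[0,0,0,0,0]]]}}

```text
time: 3.35
tool_pos: [0.5022, 0.2239, 0.0807]
tool_rot: [0.0, 0.748, 0.664, 0.0]
contact_force: [0.1, -0.0, -0.2]
gripper_width: 0.648
grasp_force: 0.0
```

Call:
{"name": "servo_tool", "arguments": {"deltas": [[[0,0,0,0,0],[0,0,0,0,0],[0,0,0,0,0],[0,0,0,0,0],[0,0,0,0,0],[0,0,0,0,0],[0,0,0,0,0],[0,0,0,0,0]]]}}

```text
time: 4.15
tool_pos: [0.5011, 0.2248, 0.0804]
tool_rot: [-0.001, 0.748, 0.664, -0.001]
contact_force: [-4.9, 1.5, 1.5]
gripper_width: 0.116
grasp_force: 58.4
```

Run:
```python
import numpy as np
# rows from angle a0 (above horizontal 0.156) to 1.676-0.03
a=np.linspace(.156,1.68,33); X=.06-.161*np.cos(a); Z=.06+.161*np.sin(a)
d=np.diff(np.c_[X*.9929,-X*.1189,Z],axis=0)
for i in range(0,32,8): print([[0,*map(float,r.round(4)),0] for r in d[i:i+8]])
```

```text
[[0, 0.0014, -0.0002, 0.0075, 0], [0, 0.0017, -0.0002, 0.0075, 0], [0, 0.0021, -0.0002, 0.0074, 0], [0, 0.0024, -0.0003, 0.0073, 0], [0, 0.0028, -0.0003, 0.0071, 0], [0, 0.0031, -0.0004, 0.007, 0], [0, 0.0034, -0.0004, 0.0069, 0], [0, 0.0037, -0.0004, 0.0067, 0]]
[[0, 0.004, -0.0005, 0.0065, 0], [0, 0.0044, -0.0005, 0.0063, 0], [0, 0.0046, -0.0006, 0.0061, 0], [0, 0.0049, -0.0006, 0.0058, 0], [0, 0.0052, -0.0006, 0.0056, 0], [0, 0.0055, -0.0007, 0.0053, 0], [0, 0.0057, -0.0007, 0.0051, 0], [0, 0.0059, -0.0007, 0.0048, 0]]
[[0, 0.0062, -0.0007, 0.0045, 0], [0, 0.0064, -0.0008, 0.0042, 0], [0, 0.0066, -0.0008, 0.0039, 0], [0, 0.0067, -0.0008, 0.0036, 0], [0, 0.0069, -0.0008, 0.0033, 0], [0, 0.007, -0.0008, 0.0029, 0], [0, 0.0072, -0.0009, 0.0026, 0], [0, 0.0073, -0.0009, 0.0022, 0]]
[[0, 0.0074, -0.0009, 0.0019, 0], [0, 0.0075, -0.0009, 0.0015, 0], [0, 0.0075, -0.0009, 0.0012, 0], [0, 0.0076, -0.0009, 0.0008, 0], [0, 0.0076, -0.0009, 0.0004, 0], [0, 0.0076, -0.0009, 0.0001, 0], [0, 0.0076, -0.0009, -0.0003, 0], [0, 0.0076, -0.0009, -0.0007, 0]]
```

Call:
{"name": "servo_tool", "arguments": {"deltas": [[[0,0.0014,-0.0002,0.0075,0],[0,0.0017,-0.0002,0.0075,0],[0,0.0021,-0.0002,0.0074,0],[0,0.0024,-0.0003,0.0073,0],[0,0.0028,-0.0003,0.0071,0],[0,0.0031,-0.0004,0.007,0],[0,0.0034,-0.0004,0.0069,0],[0,0.0037,-0.0004,0.0067,0]]]}}

```text
time: 4.95
tool_pos: [0.5193, 0.2226, 0.1366]
tool_rot: [-0.003, 0.748, 0.664, -0.003]
contact_force: [-11.5, 4.6, -0.7]
gripper_width: 0.119
grasp_force: 58.5
```

Call:
{"name": "servo_tool", "arguments": {"deltas": [[[0,0.004,-0.0005,0.0065,0],[0,0.0044,-0.0005,0.0063,0],[0,0.0046,-0.0006,0.0061,0],[0,0.0049,-0.0006,0.0058,0],[0,0.0052,-0.0006,0.0056,0],[0,0.0055,-0.0007,0.0053,0],[0,0.0057,-0.0007,0.0051,0],[0,0.0059,-0.0007,0.0048,0]]]}}

```text
time: 5.75
tool_pos: [0.5588, 0.218, 0.1858]
tool_rot: [-0.004, 0.747, 0.664, -0.004]
contact_force: [-20.3, 2.1, 13.9]
gripper_width: 0.112
grasp_force: 58.5
```

Call:
{"name": "servo_tool", "arguments": {"deltas": [[[0,0.005,-0.0007,0.0055,0],[0,0.0054,-0.0008,0.0052,0],[0,0.0066,-0.0008,0.0039,0],[0,0.0067,-0.0008,0.0036,0],[0,0.0069,-0.0008,0.0033,0],[0,0.007,-0.0008,0.0029,0],[0,0.0072,-0.0009,0.0026,0],[0,0.0073,-0.0009,0.0022,0]]]}}

```text
time: 6.55
tool_pos: [0.6145, 0.2114, 0.2176]
tool_rot: [-0.001, 0.748, 0.664, 0.0]
contact_force: [-9.7, 0.3, 12.2]
gripper_width: 0.113
grasp_force: 58.7
```

Call:
{"name": "servo_tool", "arguments": {"deltas": [[[0,0.0074,-0.0009,0.0019,0],[0,0.0075,-0.0009,0.0015,0],[0,0.0075,-0.0009,0.0012,0],[0,0.0076,-0.0009,0.0008,0],[0,0.0076,-0.0009,0.0004,0],[0,0.0076,-0.0009,0.0001,0],[0,0.005,-0.0006,0,0],[0,0,0,0,0]]]}}

```text
time: 7.35
tool_pos: [0.6669, 0.2051, 0.2228]
tool_rot: [0.001, 0.748, 0.664, 0.002]
contact_force: [-0.0, 2.1, 6.3]
gripper_width: 0.113
grasp_force: 62.7
```

Call:
{"name": "servo_tool", "arguments": {"deltas": [[[60,0,0,0,0],[60,0,0,0,0],[60,0,0,0,0],[60,0,0,0,0],[60,0,0,0.02,0],[60,0,0,0.03,0],[60,0,0,0.03,0],[60,0,0,0.02,0]]]}}

```text
time: 8.15
tool_pos: [0.6656, 0.2045, 0.321]
tool_rot: [0.001, 0.748, 0.664, 0.001]
contact_force: [0.3, -0.3, -0.4]
gripper_width: 0.598
grasp_force: 0.0
```

Call:
{"name": "servo_tool", "arguments": {"deltas": [[[60,-0.0137,-0.0253,0,-8],[60,-0.0137,-0.0253,0,-8],[60,-0.0137,-0.0253,0,-8],[60,-0.0137,-0.0253,0,-8],[60,-0.0137,-0.0253,0,-8],[60,-0.0137,-0.0253,0,-8],[60,-0.0137,-0.0253,0,-8],[60,-0.0137,-0.0253,0,-8]]]}}

```text
time: 8.95
tool_pos: [0.5547, 0.0011, 0.3181]
tool_rot: [0.0, 0.986, 0.164, -0.0]
contact_force: [0.4, -0.1, -0.8]
gripper_width: 0.598
grasp_force: 0.0
```

Call:
{"name": "servo_tool", "arguments": {"deltas": [[[60,-0.0137,-0.0253,-0.025,-8],[60,-0.0137,-0.0253,-0.025,-8],[60,-0.0137,-0.0253,-0.025,-6.8],[60,-0.0137,-0.0253,-0.025,0],[60,0,0,-0.02,0],[60,0,0,0,0],[60,0,0,0,0],[60,0,0,0,0]]]}}

```text
time: 9.75
tool_pos: [0.5018, -0.099, 0.2001]
tool_rot: [0.0, 1.0, -0.031, 0.001]
contact_force: [-0.1, -0.3, 0.2]
gripper_width: 0.6
grasp_force: 0.0
```

```bash
cat >> h.py <<'E'
def irons(f,lim=None):
    "black handles ~30 mm up seen by camera: centre, size, yaw, count"
    w=cloud(f); p=f["pixels"].astype(int)
    m=((p.max(2)<70)&(w[:,:,2]>.022)&(w[:,:,2]<.04)&(w[:,:,0]<.65)&(w[:,:,0]>.35)&(w[:,:,1]<.05)).astype(np.uint8)
    n,l,st,c=cv2.connectedComponentsWithStats(m); out=[]
    for i in range(1,n):
        if st[i,4]<100: continue
        pts=np.argwhere(l==i)[:,::-1]; P=np.array([plane(f,u,v,.0315)[:2] for u,v in pts])
        r=cv2.minAreaRect((P*1000).astype(np.float32)); B=cv2.boxPoints(r)
        e=[B[1]-B[0],B[2]-B[1]]; d=max(e,key=np.linalg.norm); d=d*np.sign(d[0])
        out.append((np.round(c[i]),np.round(np.array(r[0])/1000,4),np.round(r[1],0),round(float(np.degrees(np.arctan2(d[1],d[0]))),1),int(st[i,4])))
    return out
def st():
    s=manip.state(); q=s["tool_rot"]; print(s["time"],s["tool_pos"].round(4),"ytool",(2*np.degrees(np.arctan2(q[2],q[1]))-90).round(1),s["contact_force"].round(1),s["gripper_width"].round(3),s["grasp_force"].round(1),s["joint_pos"].round(2))
E
python3 - <<'E'
from h import *
st(); f=cam("wrist"); save(f,"w2.png")
for i in irons(f): print(i)
f=cam("top"); save(f,"t2.png")
for i in irons(f): print(i)
E
```

```text
Traceback (most recent call last):
  File "h.py", line 33, in st
    s=manip.state(); q=s["tool_rot"]; print(s["time"],s["tool_pos"].round(4),"ytool",(2*np.degrees(np.arctan2(q[2],q[1]))-90).round(1),s["contact_force"].round(1),s["gripper_width"].round(3),s["grasp_force"].round(1),s["joint_pos"].round(2))
                                                                                                                                                                   ^^^^^^^^^^^^^^^^^^^^^^^^
AttributeError: 'float' object has no attribute 'round'
```

```bash
sed -i 's/s\["gripper_width"\].round(3),s\["grasp_force"\].round(1)/round(float(s["gripper_width"]),3),round(float(s["grasp_force"]),1)/' h.py
python3 - <<'E'
from h import *
st(); f=cam("wrist"); save(f,"w2.png")
for i in irons(f): print(i)
f=cam("top"); save(f,"t2.png")
for i in irons(f): print(i)
E
```

```text
9.75 [ 0.5018 -0.099   0.2001] ytool -93.6 [-0.1 -0.3  0.2] 0.6 0.0 [-0.34 -0.19  1.92 -0.    1.41  1.29]
(array([346., 155.]), array([ 0.5197, -0.1985]), array([82., 30.]), 13.0, 1990)
(array([251., 181.]), array([ 0.5032, -0.0983]), array([27., 81.]), -2.8, 1458)
(array([506., 177.]), array([ 0.4913, -0.3689]), array([59., 17.]), 12.2, 473)
(array([419., 204.]), array([ 0.4578, -0.283 ]), array([33., 83.]), -6.4, 1966)
(array([276., 193.]), array([ 0.5185, -0.1998]), array([81., 27.]), 13.4, 161)
(array([329., 196.]), array([ 0.5024, -0.3899]), array([27., 82.]), -6.2, 182)
(array([300., 209.]), array([ 0.456 , -0.2853]), array([27., 82.]), -6.9, 181)
```

View pics/w2.png

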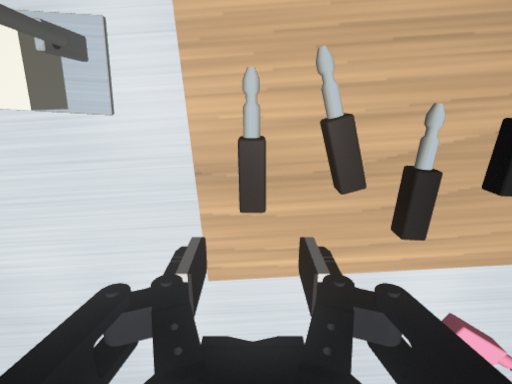

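Black iron at (252,175) is centred between the fingers; its neighbours are at (343,152), (417,203) and (500,160), and the pink one is at (480,340). I'll grasp it slightly ahead of the handle's middle.

Call:
{"name": "servo_tool", "arguments": {"deltas": [[[60,0.003,0.0005,-0.03,0],[60,0.004,0,-0.03,0],[60,0,0,-0.03,0],[60,0,0,-0.03,0],[60,0,0,-0.03,0],[60,0,0,-0.02,0],[60,0,0,-0.009,0],[60,0,0,0,0]]]}}

```text
time: 10.65
tool_pos: [0.5075, -0.0982, 0.0187]
tool_rot: [-0.0, 1.0, -0.031, -0.001]
contact_force: [-0.3, -0.3, -1.3]
gripper_width: 0.6
grasp_force: 0.0
```

Call:
{"name": "servo_tool", "arguments": {"deltas": [[[0,0,0,0,0],[0,0,0,0,0],[0,0,0,0,0],[0,0,0,0,0],[0,0,0,0,0],[0,0,0,0,0],[0,0,0,0,0],[0,0,0,0,0]]]}}

```text
time: 11.45
tool_pos: [0.5094, -0.099, 0.0214]
tool_rot: [0.001, 1.0, -0.031, 0.002]
contact_force: [-0.5, 0.6, 5.6]
gripper_width: 0.338
grasp_force: 60.9
```

Run:
```python
from h import *
st()
```

```text
11.45 [ 0.5094 -0.099   0.0214] ytool -93.6 [-0.5  0.6  5.6] 0.338 60.9 [-0.34  0.06  2.02  0.    1.07  1.3 ]
```

Call:
{"name": "servo_tool", "arguments": {"deltas": [[[0,0,0,0.025,0],[0,0,0,0.025,0],[0,0,0,0.025,0],[0,0,0,0.025,0],[0,-0.002,0.0354,0,-3.2],[0,-0.002,0.0354,0,0],[0,-0.002,0.0354,0,0],[0,-0.002,0.0354,0,0]]]}}

```text
time: 12.25
tool_pos: [0.4989, 0.0443, 0.119]
tool_rot: [-0.0, 0.998, -0.06, -0.0]
contact_force: [-0.1, -0.3, -2.0]
gripper_width: 0.343
grasp_force: 59.9
```

Call:
{"name": "servo_tool", "arguments": {"deltas": [[[0,-0.002,0.0354,0,0],[0,-0.002,0.0354,0,0],[0,-0.002,0.0354,0,0],[0,-0.002,0.0354,0,0],[0,-0.002,0.0354,0,0],[0,-0.002,0.0354,0,0],[0,-0.002,0.0354,0,0],[0,-0.002,0.0354,0,0]]]}}

```text
time: 13.05
tool_pos: [0.4829, 0.3275, 0.1187]
tool_rot: [0.0, 0.998, -0.059, -0.0]
contact_force: [0.5, -0.2, -3.5]
gripper_width: 0.338
grasp_force: 59.9
```

Run:
```python
from h import *
st(); f=cam("wrist"); save(f,"w3.png"); np.savez("/tmp/w3",**f); w=cloud(f); p=f["pixels"].astype(int)
m=((w[:,:,2]>.055)&(w[:,:,2]<.07)&(p.min(2)>140)&(w[:,:,0]>.55)).astype(np.uint8)
n,l,s,c=cv2.connectedComponentsWithStats(m)
for i in range(1,n):
    if s[i,4]<200: continue
    P=np.array([plane(f,u,v,.062)[:2] for u,v in np.argwhere(l==i)[:,::-1]]); r=cv2.minAreaRect((P*1000).astype(np.float32)); print(c[i].round(),s[i,4],r,np.nanmedian(w[l==i][:,2]))
```

```text
13.05 [0.4829 0.3275 0.1187] ytool -96.8 [ 0.5 -0.2 -3.5] 0.338 59.9 [ 0.47  0.07  1.82 -0.    1.26  2.16]
[257.   4.] 561 ((611.1185302734375, 309.3260192871094), (33.93071746826172, 5.381900787353516), 83.27042388916016) 0.06202156482207058
[373.   4.] 575 ((603.4963989257812, 244.73367309570312), (36.05031204223633, 5.382998466491699), 83.27046966552734) 0.06200409655569819
[483.   4.] 504 ((596.8512573242188, 182.10743713378906), (31.987764358520508, 3.904531717300415), 83.26985931396484) 0.06192748520160937
```

View pics/w3.png

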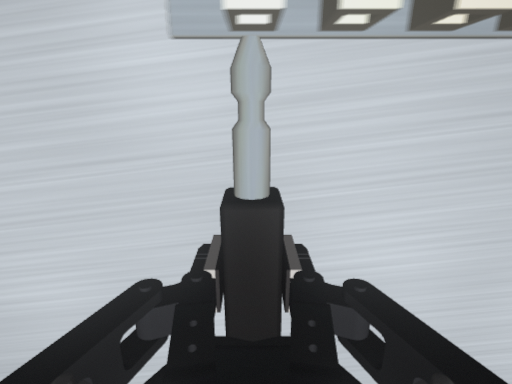

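The iron is held straight: nose tip at (251,37), handle front at row ~190, and the target clamp's front at (257,8).

```bash
cat >> h.py <<'E'
def held(f):
    "axis of the held iron from wrist depth, in rack-aligned numbers"
    w=cloud(f); s=manip.state()["tool_pos"]
    for v in (50,65,75,105,130,150,170,185,200,215):
        row=w[v,215:295]; k=np.isfinite(row[:,2])&(row[:,2]>s[2]-.03); r=row[k]
        if len(r)>3: print(v,"mid",((r[0]+r[-1])/2).round(4),"top z",r[:,2].max().round(4),"width",np.linalg.norm(r[0,:2]-r[-1,:2]).round(4))
E
python3 - <<'E'
from h import *
f=dict(np.load("/tmp/w3.npz")); held(f); print(f["W"].round(3))
E
```

```text
50 mid [0.5811 0.3164 0.1139] top z 0.1199 width 0.0115
65 mid [0.5752 0.3171 0.115 ] top z 0.1219 width 0.0158
75 mid [0.5713 0.3177 0.1136] top z 0.1221 width 0.0171
105 mid [0.5589 0.3188 0.1121] top z 0.1186 width 0.0118
130 mid [0.5479 0.3202 0.1129] top z 0.1218 width 0.0177
150 mid [0.5387 0.321  0.1136] top z 0.1219 width 0.0175
170 mid [0.5293 0.3221 0.1147] top z 0.1215 width 0.0168
185 mid [0.5216 0.3231 0.1137] top z 0.1225 width 0.0172
200 mid [0.5158 0.3236 0.1195] top z 0.1233 width 0.0277
215 mid [0.5107 0.3245 0.1256] top z 0.129 width 0.0292
[[-0.117 -0.944 -0.308  0.561]
 [-0.993  0.112  0.036  0.318]
 [ 0.001  0.31  -0.951  0.247]
 [ 0.     0.     0.     1.   ]]
```

Call:
{"name": "servo_tool", "arguments": {"deltas": [[[0,0,-0.0033,-0.018,0],[0,0,0,-0.018,0],[0,0,0,-0.018,0],[0,0,0,-0.012,0],[0,0,0,-0.0072,0],[0,0,0,0,0],[0,0,0,0,0],[0,0,0,0,0]]]}}

```text
time: 13.9
tool_pos: [0.4846, 0.3233, 0.0473]
tool_rot: [-0.0, 0.998, -0.059, 0.001]
contact_force: [-0.2, 0.8, -1.9]
gripper_width: 0.338
grasp_force: 60.2
```

Call:
{"name": "servo_tool", "arguments": {"deltas": [[[0,0.005,-0.0006,0,0],[0,0.005,-0.0006,0,0],[0,0.005,-0.0006,0,0],[0,0.005,-0.0006,0,0],[0,0.005,-0.0006,0,0],[0,0.005,-0.0006,0,0],[0,0.004,-0.0005,0,0],[0,0,0,0,0]]]}}

```text
time: 14.7
tool_pos: [0.5184, 0.3188, 0.0462]
tool_rot: [-0.0, 0.998, -0.06, 0.0]
contact_force: [0.7, -0.2, -1.9]
gripper_width: 0.338
grasp_force: 60.2
```

Run:
```python
from h import *
st(); f=cam("wrist"); save(f,"w4.png"); held(f)
```

```text
14.7 [0.5184 0.3188 0.0462] ytool -96.8 [ 0.7 -0.2 -1.9] 0.338 60.2 [ 0.43  0.21  1.79 -0.    1.14  2.12]
50 mid [0.6132 0.3065 0.0621] top z 0.0636 width 0.0284
65 mid [0.6098 0.3078 0.0496] top z 0.0504 width 0.03
75 mid [0.6068 0.3089 0.0419] top z 0.049 width 0.0169
105 mid [0.5943 0.3101 0.0399] top z 0.0467 width 0.0118
130 mid [0.5834 0.3115 0.0409] top z 0.0494 width 0.0176
150 mid [0.5741 0.3123 0.0405] top z 0.0496 width 0.0176
170 mid [0.5643 0.3132 0.0403] top z 0.0497 width 0.0175
185 mid [0.5572 0.3144 0.0416] top z 0.0494 width 0.0172
200 mid [0.5511 0.3148 0.0464] top z 0.0514 width 0.0278
215 mid [0.5456 0.3154 0.0519] top z 0.0562 width 0.0299
```

Call:
{"name": "servo_tool", "arguments": {"deltas": [[[0,0.004,0.0006,0,0],[0,0.004,-0.0005,0,0],[0,0.004,-0.0005,0,0],[0,0.004,-0.0005,0,0],[0,0.004,-0.0005,0,0],[0,0.004,-0.0005,0,0],[0,0.004,-0.0005,0,0],[0,0.004,-0.0005,0,0]]]}}

```text
time: 15.55
tool_pos: [0.549, 0.3154, 0.0456]
tool_rot: [0.001, 0.998, -0.06, -0.002]
contact_force: [-4.7, -2.4, -1.1]
gripper_width: 0.34
grasp_force: 60.2
```

Call:
{"name": "servo_tool", "arguments": {"deltas": [[[0,0.004,-0.0005,0,0],[0,0.004,-0.0005,0,0],[0,0.004,-0.0005,0,0],[0,0.004,-0.0005,0,0],[0,0.004,-0.0005,0,0],[0,0.002,-0.0002,0,0],[0,0,0,0,0],[0,0,0,0,0]]]}}

```text
time: 16.35
tool_pos: [0.5727, 0.3124, 0.0457]
tool_rot: [0.0, 0.998, -0.06, 0.001]
contact_force: [3.6, -3.9, -6.8]
gripper_width: 0.339
grasp_force: 59.7
```

Run:
```python
from h import *
st(); f=cam("wrist"); save(f,"w5.png"); held(f)
```

```text
16.35 [0.5727 0.3124 0.0457] ytool -96.8 [ 3.6 -3.9 -6.8] 0.339 59.7 [ 0.39  0.31  1.68 -0.    1.15  2.08]
50 mid [0.6674 0.3002 0.0619] top z 0.0636 width 0.0283
65 mid [0.6625 0.3008 0.062 ] top z 0.0637 width 0.0287
75 mid [0.6592 0.3013 0.0621] top z 0.0639 width 0.0286
105 mid [0.6488 0.3027 0.0622] top z 0.0638 width 0.0291
130 mid [0.6396 0.304  0.0619] top z 0.0634 width 0.0296
150 mid [0.632  0.3051 0.0627] top z 0.0636 width 0.0296
170 mid [0.6239 0.306  0.0628] top z 0.0634 width 0.0303
185 mid [0.6175 0.3069 0.0623] top z 0.0638 width 0.0305
200 mid [0.6113 0.308  0.0628] top z 0.0636 width 0.0305
215 mid [0.6    0.3087 0.0517] top z 0.0555 width 0.0294
```

View pics/w5.png

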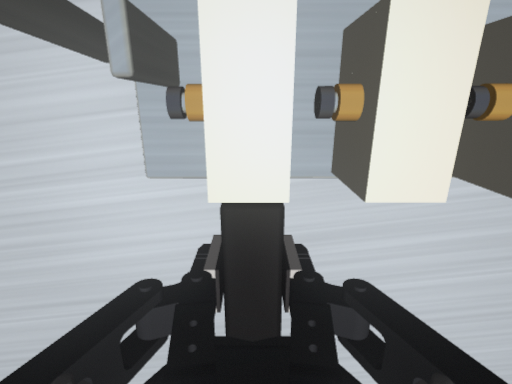

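The handle now meets the clamp face at row 203. I'll nudge once to confirm the stop, then release.

Call:
{"name": "servo_tool", "arguments": {"deltas": [[[0,0.001,-0.0001,0,0],[0,0.001,-0.0001,0,0],[0,0.001,-0.0001,0,0],[0,0,0,0,0],[0,0,0,0,0],[0,0,0,0,0],[0,0,0,0,0],[0,0,0,0,0]]]}}

```text
time: 17.2
tool_pos: [0.5744, 0.3129, 0.0459]
tool_rot: [0.0, 0.998, -0.059, -0.0]
contact_force: [-2.1, -3.8, -4.0]
gripper_width: 0.337
grasp_force: 59.9
```

Call:
{"name": "servo_tool", "arguments": {"deltas": [[[0,0.001,-0.0001,0,0],[0,0.001,-0.0001,0,0],[0,0,0,0,0],[0,0,0,0,0],[0,0,0,0,0],[0,0,0,0,0],[0,0,0,0,0],[0,0,0,0,0]]]}}

```text
time: 18.0
tool_pos: [0.5762, 0.3129, 0.046]
tool_rot: [0.0, 0.998, -0.059, -0.001]
contact_force: [-3.4, -4.1, -3.5]
gripper_width: 0.338
grasp_force: 60.1
```

Run:
```python
from h import *
st(); f=cam("wrist"); p=f["pixels"].astype(int)
held(f); print(p[195:215,250].sum(1).tolist())
```

```text
18.0 [0.5762 0.3129 0.046 ] ytool -96.8 [-3.4 -4.1 -3.5] 0.338 60.1 [0.38 0.31 1.67 0.   1.16 2.07]
50 mid [0.6709 0.3007 0.0628] top z 0.0636 width 0.0281
65 mid [0.6661 0.3011 0.0622] top z 0.0638 width 0.0287
75 mid [0.6628 0.3016 0.0623] top z 0.0638 width 0.029
105 mid [0.6523 0.3028 0.062 ] top z 0.0635 width 0.03
130 mid [0.6431 0.3039 0.0623] top z 0.064 width 0.0307
150 mid [0.6354 0.305  0.0622] top z 0.0636 width 0.031
170 mid [0.6273 0.3062 0.0621] top z 0.0634 width 0.0313
185 mid [0.6209 0.3071 0.0618] top z 0.0632 width 0.0315
200 mid [0.6147 0.3077 0.0628] top z 0.0637 width 0.0318
215 mid [0.6038 0.3093 0.0526] top z 0.056 width 0.0293
[708, 707, 708, 708, 707, 706, 706, 708, 705, 705, 705, 705, 704, 705, 680, 502, 188, 187, 189, 186]
```

Call:
{"name": "servo_tool", "arguments": {"deltas": [[[0,0.001,-0.0001,0,0],[0,0.001,-0.0001,0,0],[0,0.001,-0.0001,0,0],[0,0,0,0,0],[0,0,0,0,0],[0,0,0,0,0],[0,0,0,0,0],[0,0,0,0,0]]]}}

```text
time: 18.85
tool_pos: [0.5763, 0.3129, 0.046]
tool_rot: [0.001, 0.998, -0.059, -0.004]
contact_force: [-14.3, -3.9, 4.4]
gripper_width: 0.337
grasp_force: 61.0
```

Run:
```python
from h import *
st(); f=cam("wrist"); p=f["pixels"].astype(int)
c=p[195:230,250].sum(1); e=195+np.argmax(c<400); print("edge",e,plane(f,250,e,.062))
```

```text
18.85 [0.5763 0.3129 0.046 ] ytool -96.8 [-14.3  -3.9   4.4] 0.337 61.0 [0.38 0.32 1.67 0.   1.17 2.07]
edge 211 [0.60997129 0.30968026 0.062     ]
```

Force rose to 14 N against the stop, so iron 1 is flush. I'll release it and go over the second iron.

Call:
{"name": "servo_tool", "arguments": {"deltas": [[[0,-0.002,0,0,0],[55,0,0,0,0],[55,0,0,0,0],[55,0,0,0,0],[55,0,0,0.02,0],[55,0,0,0.04,0],[55,0,0,0.05,0],[55,0,0,0.045,0]]]}}

```text
time: 19.7
tool_pos: [0.5784, 0.313, 0.204]
tool_rot: [-0.001, 0.998, -0.059, 0.001]
contact_force: [0.2, -0.9, -0.5]
gripper_width: 0.549
grasp_force: 0.0
```

Call:
{"name": "servo_tool", "arguments": {"deltas": [[[60,-0.0031,-0.0319,0,2.5],[60,-0.0031,-0.0319,0,2.5],[60,-0.0031,-0.0319,0,2.5],[60,-0.0031,-0.0319,0,2.5],[60,-0.0031,-0.0319,0,2.5],[60,-0.0031,-0.0319,0,2.5],[60,-0.0031,-0.0319,0,2.5],[60,-0.0031,-0.0319,0,2.5]]]}}

```text
time: 20.5
tool_pos: [0.5536, 0.0562, 0.2023]
tool_rot: [0.0, 0.993, 0.116, 0.002]
contact_force: [0.8, -0.9, -0.4]
gripper_width: 0.603
grasp_force: 0.0
```

Call:
{"name": "servo_tool", "arguments": {"deltas": [[[60,-0.0031,-0.0319,0,0],[60,-0.0031,-0.0319,0,0],[60,-0.0031,-0.0319,0,0],[60,-0.0031,-0.0319,0,0],[60,-0.0031,-0.0319,0,0],[60,-0.0031,-0.0319,0,0],[60,-0.0031,-0.0319,0,0],[60,-0.0031,-0.0319,0,0]]]}}

```text
time: 21.3
tool_pos: [0.5288, -0.1995, 0.2023]
tool_rot: [0.001, 0.993, 0.115, 0.001]
contact_force: [0.2, 0.1, -0.0]
gripper_width: 0.603
grasp_force: 0.0
```

Run:
```python
from h import *
st(); f=cam("wrist"); save(f,"w6.png")
for i in irons(f): print(i)
f=cam("top"); save(f,"t6.png"); w=cloud(f); p=f["pixels"].astype(int)
x=np.array([np.cos(np.radians(-6.8)),np.sin(np.radians(-6.8))]); y=np.array([-x[1],x[0]])
m=(p.max(2)<70)&(w[:,:,1]>.05)&(w[:,:,2]>.02)&(w[:,:,2]<.08); q=w[m][:,:2]-[.6099,.3097]; print("seated handle rack x",len(q),(q@x).min(),(q@x).max(),"y",np.median(q@y),"z",np.median(w[m][:,2]))
```

```text
21.3 [ 0.5288 -0.1995  0.2023] ytool -76.8 [ 0.2  0.1 -0. ] 0.603 0.0 [-0.49 -0.06  1.8   0.    1.4   0.85]
(array([252., 204.]), array([ 0.5111, -0.2041]), array([61., 24.]), 13.2, 613)
(array([294., 227.]), array([ 0.4811, -0.2607]), array([31., 83.]), -0.5, 1529)
(array([406., 231.]), array([ 0.5051, -0.3876]), array([34., 82.]), -7.0, 1788)
seated handle rack x 298 -0.0821367143307943 0.06990395316642485 y -0.008379632603496338 z 0.048815453040694345
```

View pics/w6.png

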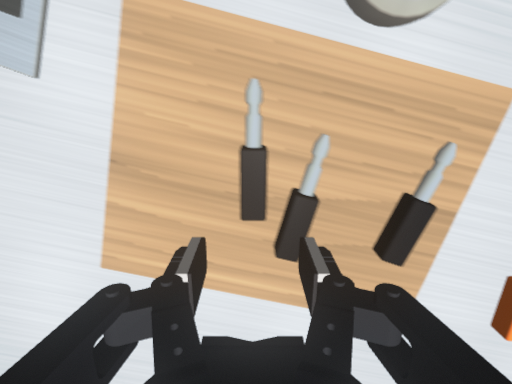

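Iron 2's handle is at (253,183) between the fingers. Iron 3 has been knocked and is now at (297,225); iron 4 is at (405,230).

```bash
sed -i 's/p.max(2)<70)&(w\[:,:,2\]>.022/p.max(2)<100)\&(w[:,:,2]>.022/' h.py
python3 - <<'E'
from h import *
st(); f=cam("wrist")
for i in irons(f): print(i)
print(plane(f,253.5,183,.0315))
E
```

```text
21.4 [ 0.5286 -0.2013  0.2023] ytool -77.0 [ 1.   0.6 -0.3] 0.603 0.0 [-0.5  -0.06  1.8  -0.    1.4   0.85]
(array([250., 182.]), array([ 0.5205, -0.2003]), array([82., 28.]), 13.0, 1856)
(array([293., 225.]), array([ 0.4811, -0.2607]), array([30., 83.]), -1.1, 1661)
(array([404., 230.]), array([ 0.5049, -0.3874]), array([33., 82.]), -6.8, 1782)
[ 0.5220057 -0.2045313  0.0315   ]
```

Call:
{"name": "servo_tool", "arguments": {"deltas": [[[55,-0.001,0.002,-0.03,0],[55,0,0,-0.03,0],[55,0,0,-0.03,0],[55,0,0,-0.03,0],[55,0,0,-0.03,0],[55,0,0,-0.018,0],[55,0,0,-0.01,0],[55,0,0,0,0]]]}}

```text
time: 22.25
tool_pos: [0.5267, -0.1948, 0.022]
tool_rot: [-0.001, 0.993, 0.115, -0.001]
contact_force: [-0.1, 0.6, 0.1]
gripper_width: 0.553
grasp_force: 0.0
```

Call:
{"name": "servo_tool", "arguments": {"deltas": [[[0,0,0,0,0],[0,0,0,0,0],[0,0,0,0,0],[0,0,0,0,0],[0,0,0,0,0],[0,0,0,0,0],[0,0,0,0,0],[0,0,0,0,0]]]}}

```text
time: 23.05
tool_pos: [0.5285, -0.1964, 0.0249]
tool_rot: [0.001, 0.993, 0.115, 0.001]
contact_force: [0.4, 0.9, 6.7]
gripper_width: 0.336
grasp_force: 62.2
```

Call:
{"name": "servo_tool", "arguments": {"deltas": [[[0,0,0,0.025,0],[0,0,0,0.025,0],[0,0,0,0.025,0],[0,0,0,0.025,0],[0,-0.0041,0.0379,0,-2.5],[0,-0.0041,0.0379,0,-2.5],[0,-0.0041,0.0379,0,-2.5],[0,-0.0041,0.0379,0,-2.5]]]}}

```text
time: 23.85
tool_pos: [0.5096, -0.043, 0.1223]
tool_rot: [-0.0, 1.0, 0.027, -0.001]
contact_force: [0.1, 0.8, -3.3]
gripper_width: 0.336
grasp_force: 61.2
```

Call:
{"name": "servo_tool", "arguments": {"deltas": [[[0,-0.0041,0.0379,0,-2.5],[0,-0.0041,0.0379,0,-2.5],[0,-0.0041,0.0379,0,-2.5],[0,-0.0041,0.0379,0,-2.5],[0,-0.0041,0.0379,0,0],[0,-0.0041,0.0379,0,0],[0,-0.0041,0.0379,0,0],[0,-0.0041,0.0379,0,0]]]}}

```text
time: 24.65
tool_pos: [0.4768, 0.26, 0.1222]
tool_rot: [0.0, 0.998, -0.059, -0.001]
contact_force: [0.1, 0.4, -1.9]
gripper_width: 0.336
grasp_force: 61.2
```

Call:
{"name": "servo_tool", "arguments": {"deltas": [[[0,0,0,-0.03,0],[0,0,0,-0.02,0],[0,0,0,0,0],[0,0,0,0,0],[0,0,0,0,0],[0,0,0,0,0],[0,0,0,0,0],[0,0,0,0,0]]]}}

```text
time: 25.45
tool_pos: [0.4784, 0.2589, 0.0739]
tool_rot: [-0.0, 0.998, -0.059, 0.001]
contact_force: [-0.4, -0.9, -2.4]
gripper_width: 0.34
grasp_force: 61.2
```

```bash
cat >> h.py <<'E'
def aim(M):
    "offsets of held shaft from clamp axis (mouth M): rack-lateral at x_rack -.04.., and gap handle front to face"
    st(); f=cam("wrist"); w=cloud(f); s=manip.state()["tool_pos"]; x=np.array([.9929,-.1189]); y=np.array([.1189,.9929]); L=[]
    for v in range(125,190,4):
        row=w[v,215:295]; k=np.isfinite(row[:,2])&(row[:,2]>s[2]-.03); r=row[k]; 
        if len(r)<4 or np.linalg.norm(r[0]-r[-1])>.021: continue
        m=(r[0]+r[-1])/2; e=m[:2]-M; L.append((e@x,e@y,r[:,2].max()))
    L=np.array(L); print("shaft x %.4f..%.4f lateral %.4f slope %.3f  centre z %.4f zslope %.3f"%(L[:,0].min(),L[:,0].max(),L[:,1].mean(),np.polyfit(L[:,0],L[:,1],1)[0],np.median(L[:,2])-.0095,np.polyfit(L[:,0],L[:,2],1)[0])); return f
E
python3 - <<'E'
from h import *
f=aim([.6021,.2442]); held(f); save(f,"w7.png")
E
```

```text
25.45 [0.4784 0.2589 0.0739] ytool -96.8 [-0.4 -0.9 -2.4] 0.34 61.2 [0.36 0.03 1.94 0.   1.17 2.05]
shaft x -0.0888..-0.0571 lateral -0.0002 slope 0.006  centre z 0.0643 zslope -0.058
50 mid [0.5771 0.2471 0.0658] top z 0.0699 width 0.0087
65 mid [0.5712 0.2481 0.065 ] top z 0.0722 width 0.0138
75 mid [0.5671 0.2486 0.0653] top z 0.0735 width 0.0175
105 mid [0.5543 0.2498 0.0659] top z 0.0721 width 0.0129
130 mid [0.543  0.2512 0.0645] top z 0.0719 width 0.0153
150 mid [0.5337 0.2523 0.0657] top z 0.0738 width 0.0174
170 mid [0.5237 0.2531 0.0653] top z 0.0733 width 0.0174
185 mid [0.5164 0.2544 0.0665] top z 0.0739 width 0.017
200 mid [0.5087 0.255  0.0672] top z 0.0731 width 0.0278
215 mid [0.5048 0.2555 0.0774] top z 0.0804 width 0.029
```

Call:
{"name": "servo_tool", "arguments": {"deltas": [[[0,0,0,-0.012,0],[0,0,0,-0.0125,0],[0,0,0,0,0],[0,0,0,0,0],[0,0.006,-0.0007,0,0],[0,0.006,-0.0007,0,0],[0,0.006,-0.0007,0,0],[0,0.006,-0.0007,0,0]]]}}

```text
time: 26.3
tool_pos: [0.503, 0.2561, 0.049]
tool_rot: [-0.0, 0.998, -0.059, 0.0]
contact_force: [0.3, -0.8, -2.5]
gripper_width: 0.336
grasp_force: 61.2
```

Run:
```python
from h import *
f=aim([.6021,.2442])
```

```text
26.3 [0.503  0.2561 0.049 ] ytool -96.8 [ 0.3 -0.8 -2.5] 0.336 61.2 [ 0.34  0.11  1.9  -0.    1.13  2.03]
shaft x -0.0641..-0.0325 lateral -0.0001 slope 0.006  centre z 0.0394 zslope -0.035
```

Aligned. I'll push in.

Call:
{"name": "servo_tool", "arguments": {"deltas": [[[0,0.005,-0.0006,0,0],[0,0.005,-0.0006,0,0],[0,0.005,-0.0006,0,0],[0,0.005,-0.0006,0,0],[0,0.004,-0.0005,0,0],[0,0.004,-0.0005,0,0],[0,0.004,-0.0005,0,0],[0,0.004,-0.0005,0,0]]]}}

```text
time: 27.15
tool_pos: [0.5382, 0.2517, 0.0486]
tool_rot: [0.0, 0.998, -0.059, -0.0]
contact_force: [-0.3, -0.2, -2.4]
gripper_width: 0.33
grasp_force: 61.2
```

Call:
{"name": "servo_tool", "arguments": {"deltas": [[[0,0.004,-0.0005,0,0],[0,0.004,-0.0005,0,0],[0,0.004,-0.0005,0,0],[0,0.004,-0.0005,0,0],[0,0.004,-0.0005,0,0],[0,0.004,-0.0005,0,0],[0,0.004,-0.0005,0,0],[0,0.002,-0.0002,0,0]]]}}

```text
time: 27.95
tool_pos: [0.5665, 0.2477, 0.0483]
tool_rot: [0.001, 0.998, -0.06, -0.003]
contact_force: [-9.7, -2.3, 4.5]
gripper_width: 0.337
grasp_force: 62.1
```

Call:
{"name": "servo_tool", "arguments": {"deltas": [[[0,0.001,0,0,0],[0,0.001,0,0,0],[0,0,0,0,0],[0,0,0,0,0],[0,0,0,0,0],[0,0,0,0,0],[0,0,0,0,0],[0,0,0,0,0]]]}}

```text
time: 28.75
tool_pos: [0.5695, 0.2471, 0.0484]
tool_rot: [0.001, 0.998, -0.06, -0.001]
contact_force: [-3.7, -2.8, 0.6]
gripper_width: 0.338
grasp_force: 61.8
```

Call:
{"name": "servo_tool", "arguments": {"deltas": [[[0,0.001,-0.0001,0,0],[0,0.001,-0.0001,0,0],[0,0.001,-0.0001,0,0],[0,0,0,0,0],[0,0,0,0,0],[0,0,0,0,0],[0,0,0,0,0],[0,0,0,0,0]]]}}

```text
time: 29.55
tool_pos: [0.5712, 0.2469, 0.0484]
tool_rot: [0.001, 0.998, -0.06, -0.003]
contact_force: [-9.2, -3.2, 3.7]
gripper_width: 0.333
grasp_force: 62.1
```

Call:
{"name": "servo_tool", "arguments": {"deltas": [[[0,0.001,-0.0001,0,0],[0,0.001,-0.0001,0,0],[0,0.001,-0.0001,0,0],[0,0,0,0,0],[0,0,0,0,0],[0,0,0,0,0],[0,0,0,0,0],[0,0,0,0,0]]]}}

```text
time: 30.35
tool_pos: [0.5713, 0.2469, 0.0484]
tool_rot: [0.002, 0.998, -0.06, -0.006]
contact_force: [-20.6, -3.7, 12.9]
gripper_width: 0.337
grasp_force: 63.2
```

Run:
```python
from h import *
st(); f=cam("wrist"); p=f["pixels"].astype(int); save(f,"w8.png")
c=p[190:230,250].sum(1); e=190+np.argmax(c<400); print("edge",e,plane(f,250,e,.062)); held(f)
```

```text
30.35 [0.5713 0.2469 0.0484] ytool -96.8 [-20.6  -3.7  12.9] 0.337 63.2 [0.29 0.25 1.75 0.   1.16 1.98]
edge 215 [0.60226941 0.2440918  0.062     ]
50 mid [0.6663 0.2347 0.0634] top z 0.0647 width 0.0283
65 mid [0.6615 0.2352 0.0623] top z 0.0636 width 0.029
75 mid [0.6581 0.2356 0.0624] top z 0.0644 width 0.0293
105 mid [0.6476 0.2369 0.0615] top z 0.0634 width 0.0305
130 mid [0.6383 0.2382 0.0629] top z 0.0644 width 0.0306
150 mid [0.6303 0.2392 0.0617] top z 0.0637 width 0.0312
170 mid [0.622  0.2404 0.0614] top z 0.0633 width 0.0316
185 mid [0.6157 0.2414 0.0619] top z 0.0636 width 0.0316
200 mid [0.6092 0.2421 0.0623] top z 0.0634 width 0.032
215 mid [0.6    0.2441 0.0567] top z 0.0638 width 0.0313
```

Call:
{"name": "servo_tool", "arguments": {"deltas": [[[0,-0.004,0.0003,0,0],[55,0,0,0,0],[55,0,0,0,0],[55,0,0,0,0],[55,0,0,0.02,0],[55,0,0,0.04,0],[55,0,0,0.05,0],[55,0,0,0.042,0]]]}}

```text
time: 31.2
tool_pos: [0.5726, 0.2479, 0.2033]
tool_rot: [-0.0, 0.998, -0.059, 0.001]
contact_force: [1.0, 0.1, 0.7]
gripper_width: 0.551
grasp_force: 0.0
```

Call:
{"name": "servo_tool", "arguments": {"deltas": [[[60,-0.0051,-0.0318,0,1],[60,-0.0051,-0.0318,0,1],[60,-0.0051,-0.0318,0,1],[60,-0.0051,-0.0318,0,1],[60,-0.0051,-0.0318,0,1],[60,-0.0051,-0.0318,0,0.8],[60,-0.0051,-0.0318,0,0],[60,-0.0051,-0.0318,0,0]]]}}

```text
time: 32.0
tool_pos: [0.5313, -0.008, 0.2012]
tool_rot: [0.0, 1.0, -0.009, 0.001]
contact_force: [0.3, 0.1, -0.3]
gripper_width: 0.6
grasp_force: 0.0
```

Call:
{"name": "servo_tool", "arguments": {"deltas": [[[60,-0.0051,-0.0318,0,0],[60,-0.0051,-0.0318,0,0],[60,-0.0051,-0.0318,0,0],[60,-0.0051,-0.0318,0,0],[60,-0.0051,-0.0318,0,0],[60,-0.0051,-0.0318,0,0],[60,-0.0051,-0.0318,0,0],[60,-0.0051,-0.0318,0,0]]]}}

```text
time: 32.8
tool_pos: [0.4904, -0.2628, 0.2011]
tool_rot: [0.0, 1.0, -0.009, 0.001]
contact_force: [0.4, 0.8, 0.1]
gripper_width: 0.603
grasp_force: 0.0
```

Run:
```python
from h import *
st(); f=cam("wrist"); save(f,"w9.png")
for i in irons(f): print(i)
f=cam("top"); save(f,"t9.png")
```

```text
32.8 [ 0.4904 -0.2628  0.2011] ytool -91.0 [0.4 0.8 0.1] 0.603 0.0 [-0.63 -0.08  1.82  0.    1.4   0.96]
(array([371., 161.]), array([ 0.5038, -0.3894]), array([32., 82.]), -6.7, 2218)
(array([254., 184.]), array([ 0.4801, -0.2646]), array([26., 81.]), -1.5, 1740)
```

View pics/t9.png

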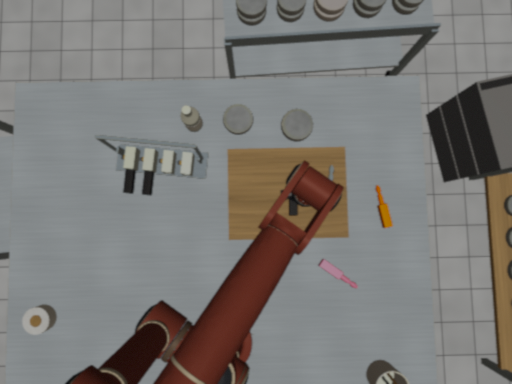

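Top view: two irons are seated, (130,180) and (148,183), and the bail stands up. Next is iron 3, below the tool.

Call:
{"name": "servo_tool", "arguments": {"deltas": [[[55,-0.002,-0.001,-0.03,0],[55,0,0,-0.03,0],[55,0,0,-0.03,0],[55,0,0,-0.03,0],[55,0,0,-0.03,0],[55,0,0,-0.018,0],[55,0,0,-0.01,0],[55,0,0,0,0]]]}}

```text
time: 33.7
tool_pos: [0.4878, -0.2612, 0.0213]
tool_rot: [-0.001, 1.0, -0.009, -0.001]
contact_force: [-0.1, 0.5, -0.3]
gripper_width: 0.548
grasp_force: 0.0
```

Call:
{"name": "servo_tool", "arguments": {"deltas": [[[0,0,0,0,0],[0,0,0,0,0],[0,0,0,0,0],[0,0,0,0,0],[0,0,0,0,0],[0,0,0,0,0],[0,0,0,0,0],[0,0,0,0,0]]]}}

```text
time: 34.5
tool_pos: [0.4894, -0.2628, 0.0242]
tool_rot: [0.001, 1.0, -0.009, 0.001]
contact_force: [0.2, 1.1, 6.2]
gripper_width: 0.334
grasp_force: 62.8
```

Call:
{"name": "servo_tool", "arguments": {"deltas": [[[0,0,0,0.025,0],[0,0,0,0.025,0],[0,0,0,0.025,0],[0,0,0,0.025,0],[0,-0.0015,0.038,0,-1],[0,-0.0015,0.038,0,-1],[0,-0.0015,0.038,0,-1],[0,-0.0015,0.038,0,-1]]]}}

```text
time: 35.3
tool_pos: [0.4812, -0.1086, 0.1216]
tool_rot: [-0.0, 0.999, -0.044, -0.001]
contact_force: [1.4, -0.4, -3.4]
gripper_width: 0.343
grasp_force: 61.8
```

Call:
{"name": "servo_tool", "arguments": {"deltas": [[[0,-0.0015,0.038,0,-1],[0,-0.0015,0.038,0,-0.8],[0,-0.0015,0.038,0,0],[0,-0.0015,0.038,0,0],[0,-0.0015,0.038,0,0],[0,-0.0015,0.038,0,0],[0,-0.0015,0.038,0,0],[0,-0.0015,0.038,0,0]]]}}

```text
time: 36.1
tool_pos: [0.4692, 0.1952, 0.1217]
tool_rot: [0.0, 0.998, -0.059, -0.001]
contact_force: [0.5, -0.3, -2.2]
gripper_width: 0.335
grasp_force: 61.8
```

Call:
{"name": "servo_tool", "arguments": {"deltas": [[[0,0,0,-0.03,0],[0,0,0,-0.02,0],[0,0,0,0,0],[0,0,0,0,0],[0,0,0,0,0],[0,0,0,0,0],[0,0,0,0,0],[0,0,0,0,0]]]}}

```text
time: 36.9
tool_pos: [0.4708, 0.1938, 0.0734]
tool_rot: [-0.0, 0.998, -0.059, 0.001]
contact_force: [-0.4, -0.1, -2.8]
gripper_width: 0.334
grasp_force: 61.8
```

Run:
```python
from h import *
f=aim([.5943,.1787]); held(f); save(f,"w10.png")
```

```text
36.9 [0.4708 0.1938 0.0734] ytool -96.8 [-0.4 -0.1 -2.8] 0.334 61.8 [ 0.24 -0.05  2.02  0.    1.17  1.93]
shaft x -0.0883..-0.0570 lateral -0.0003 slope -0.002  centre z 0.0644 zslope -0.064
50 mid [0.5692 0.1812 0.0662] top z 0.0695 width 0.0087
65 mid [0.5633 0.1822 0.0667] top z 0.0726 width 0.0136
75 mid [0.5593 0.1823 0.066 ] top z 0.075 width 0.0169
105 mid [0.5467 0.1841 0.0658] top z 0.0717 width 0.0133
130 mid [0.5354 0.1854 0.0645] top z 0.0714 width 0.0148
150 mid [0.5261 0.1868 0.0657] top z 0.0735 width 0.0173
170 mid [0.5164 0.1875 0.0664] top z 0.0749 width 0.0172
185 mid [0.5088 0.1888 0.0662] top z 0.0743 width 0.017
200 mid [0.5001 0.1901 0.0637] top z 0.0738 width 0.0285
215 mid [0.4973 0.1901 0.0772] top z 0.0806 width 0.0295
```

Call:
{"name": "servo_tool", "arguments": {"deltas": [[[0,0,0,-0.012,0],[0,0,0,-0.0125,0],[0,0,0,0,0],[0,0,0,0,0],[0,0.006,-0.0007,0,0],[0,0.006,-0.0007,0,0],[0,0.006,-0.0007,0,0],[0,0.006,-0.0007,0,0]]]}}

```text
time: 37.75
tool_pos: [0.4954, 0.191, 0.0485]
tool_rot: [-0.0, 0.998, -0.059, 0.0]
contact_force: [0.6, -0.3, -2.6]
gripper_width: 0.333
grasp_force: 61.8
```

Run:
```python
from h import *
f=aim([.5943,.1787]); w=cloud(f); p=f["pixels"].astype(int)
m=((w[:,:,2]>.055)&(w[:,:,2]<.07)&(p.min(2)>140)&(w[:,:,0]>.55)).astype(np.uint8)
n,l,s,c=cv2.connectedComponentsWithStats(m)
for i in range(1,n):
    if s[i,4]<200: continue
    P=np.array([plane(f,u,v,.062)[:2] for u,v in np.argwhere(l==i)[:,::-1]]); r=cv2.minAreaRect((P*1000).astype(np.float32)); B=cv2.boxPoints(r); B=B[np.argsort(B[:,0])]; print(c[i].round(),r[1],"front mid",B[:2].mean(0).round(1))
```

```text
37.75 [0.4954 0.191  0.0485] ytool -96.8 [ 0.6 -0.3 -2.6] 0.333 61.8 [ 0.23  0.04  1.98 -0.    1.12  1.92]
shaft x -0.0633..-0.0323 lateral -0.0001 slope -0.001  centre z 0.0394 zslope -0.063
[69. 18.] (34.09407043457031, 11.558523178100586) front mid [602.6 243.9]
[254.  18.] (34.021488189697266, 12.854151725769043) front mid [593.6 178.5]
[440.  18.] (34.25678253173828, 12.200972557067871) front mid [586.4 112.9]
```

The clamp axis matches the estimate. I'll push in.

Call:
{"name": "servo_tool", "arguments": {"deltas": [[[0,0.005,-0.0006,0,0],[0,0.005,-0.0006,0,0],[0,0.005,-0.0006,0,0],[0,0.005,-0.0006,0,0],[0,0.004,-0.0005,0,0],[0,0.004,-0.0005,0,0],[0,0.004,-0.0005,0,0],[0,0.004,-0.0005,0,0]]]}}

```text
time: 38.6
tool_pos: [0.5306, 0.1866, 0.048]
tool_rot: [0.0, 0.998, -0.059, -0.0]
contact_force: [0.3, 0.2, -1.4]
gripper_width: 0.34
grasp_force: 61.8
```

Call:
{"name": "servo_tool", "arguments": {"deltas": [[[0,0.004,-0.0005,0,0],[0,0.004,-0.0005,0,0],[0,0.004,-0.0005,0,0],[0,0.004,-0.0005,0,0],[0,0.004,-0.0005,0,0],[0,0.004,-0.0005,0,0],[0,0.004,-0.0005,0,0],[0,0.002,-0.0002,0,0]]]}}

```text
time: 39.4
tool_pos: [0.5595, 0.1825, 0.0477]
tool_rot: [0.001, 0.998, -0.06, -0.002]
contact_force: [-7.6, -2.4, 2.3]
gripper_width: 0.335
grasp_force: 62.5
```

Call:
{"name": "servo_tool", "arguments": {"deltas": [[[0,0.001,0,0,0],[0,0.001,0,0,0],[0,0.001,-0.0001,0,0],[0,0.001,-0.0001,0,0],[0,0.001,-0.0001,0,0],[0,0,0,0,0],[0,0,0,0,0],[0,0,0,0,0]]]}}

```text
time: 40.2
tool_pos: [0.5637, 0.1819, 0.0477]
tool_rot: [0.001, 0.998, -0.059, -0.002]
contact_force: [-7.6, -3.2, 4.0]
gripper_width: 0.335
grasp_force: 62.8
```

Call:
{"name": "servo_tool", "arguments": {"deltas": [[[0,0.001,-0.0001,0,0],[0,0.001,-0.0001,0,0],[0,0.001,-0.0001,0,0],[0,0,0,0,0],[0,0,0,0,0],[0,0,0,0,0],[0,0,0,0,0],[0,0,0,0,0]]]}}

```text
time: 41.0
tool_pos: [0.5638, 0.1819, 0.0477]
tool_rot: [0.001, 0.998, -0.059, -0.006]
contact_force: [-19.6, -3.2, 12.1]
gripper_width: 0.336
grasp_force: 63.9
```

Call:
{"name": "servo_tool", "arguments": {"deltas": [[[0,-0.004,0.0003,0,0],[55,0,0,0,0],[55,0,0,0,0],[55,0,0,0,0],[55,0,0,0.02,0],[55,0,0,0.04,0],[55,0,0,0.05,0],[55,0,0,0.042,0]]]}}

```text
time: 41.8
tool_pos: [0.5651, 0.1829, 0.203]
tool_rot: [-0.0, 0.998, -0.059, 0.001]
contact_force: [0.3, 0.2, 0.7]
gripper_width: 0.549
grasp_force: 0.0
```

Call:
{"name": "servo_tool", "arguments": {"deltas": [[[60,-0.0033,-0.0358,0,0],[60,-0.0033,-0.0358,0,0],[60,-0.0033,-0.0358,0,0],[60,-0.0033,-0.0358,0,0],[60,-0.0033,-0.0358,0,0],[60,-0.0033,-0.0358,0,0],[60,-0.0033,-0.0358,0,0],[60,-0.0033,-0.0358,0,0]]]}}

```text
time: 42.6
tool_pos: [0.5382, -0.1053, 0.2007]
tool_rot: [0.0, 0.998, -0.059, 0.001]
contact_force: [0.6, -0.5, 0.3]
gripper_width: 0.599
grasp_force: 0.0
```

Call:
{"name": "servo_tool", "arguments": {"deltas": [[[60,-0.0033,-0.0358,0,0],[60,-0.0033,-0.0358,0,0],[60,-0.0033,-0.0358,0,0],[60,-0.0033,-0.0358,0,0],[60,-0.0033,-0.0358,0,0],[60,-0.0033,-0.0358,0,0],[60,-0.0033,-0.0358,0,0],[60,-0.0033,-0.0358,0,0]]]}}

```text
time: 43.4
tool_pos: [0.5117, -0.392, 0.2006]
tool_rot: [0.0, 0.998, -0.059, 0.001]
contact_force: [0.0, -0.5, -0.2]
gripper_width: 0.598
grasp_force: 0.0
```

Run:
```python
from h import *
f=cam("wrist"); st(); save(f,"w11.png")
for i in irons(f): print(i)
```

```text
43.45 [ 0.5106 -0.397   0.2006] ytool -97.0 [-1.9 -1.9  1.4] 0.602 0.0 [-0.77  0.13  1.61 -0.    1.4   0.92]
(array([255., 182.]), array([ 0.504 , -0.3943]), array([26., 82.]), -7.3, 1752)
```

Call:
{"name": "servo_tool", "arguments": {"deltas": [[[55,0,0,-0.03,0],[55,0,0,-0.03,0],[55,0,0,-0.03,0],[55,0,0,-0.03,0],[55,0,0,-0.03,0],[55,0,0,-0.018,0],[55,0,0,-0.01,0],[55,0,0,0,0]]]}}

```text
time: 44.25
tool_pos: [0.5112, -0.3897, 0.021]
tool_rot: [-0.001, 0.998, -0.059, -0.001]
contact_force: [0.1, -0.7, -0.8]
gripper_width: 0.552
grasp_force: 0.0
```

Call:
{"name": "servo_tool", "arguments": {"deltas": [[[0,0,0,0,0],[0,0,0,0,0],[0,0,0,0,0],[0,0,0,0,0],[0,0,0,0,0],[0,0,0,0,0],[0,0,0,0,0],[0,0,0,0,0]]]}}

```text
time: 45.05
tool_pos: [0.5127, -0.3912, 0.0242]
tool_rot: [0.001, 0.998, -0.059, 0.001]
contact_force: [0.3, 0.2, 6.3]
gripper_width: 0.337
grasp_force: 62.9
```

Call:
{"name": "servo_tool", "arguments": {"deltas": [[[0,0,0,0.025,0],[0,0,0,0.025,0],[0,0,0,0.025,0],[0,0,0,0.025,0],[0,-0.0035,0.0371,0,0],[0,-0.0035,0.0371,0,0],[0,-0.0035,0.0371,0,0],[0,-0.0035,0.0371,0,0]]]}}

```text
time: 45.85
tool_pos: [0.4965, -0.2399, 0.1212]
tool_rot: [-0.001, 0.998, -0.06, -0.001]
contact_force: [0.5, -0.0, -2.3]
gripper_width: 0.336
grasp_force: 61.9
```

Call:
{"name": "servo_tool", "arguments": {"deltas": [[[0,-0.0035,0.0371,0,0],[0,-0.0035,0.0371,0,0],[0,-0.0035,0.0371,0,0],[0,-0.0035,0.0371,0,0],[0,-0.0035,0.0371,0,0],[0,-0.0035,0.0371,0,0],[0,-0.0035,0.0371,0,0],[0,-0.0035,0.0371,0,0]]]}}

```text
time: 46.65
tool_pos: [0.4684, 0.0566, 0.1214]
tool_rot: [-0.0, 0.998, -0.059, -0.001]
contact_force: [1.2, 0.3, -2.5]
gripper_width: 0.339
grasp_force: 61.9
```

Call:
{"name": "servo_tool", "arguments": {"deltas": [[[0,-0.0035,0.0371,0,0],[0,-0.0035,0.0371,0,0],[0,0,0,-0.02,0],[0,0,0,-0.02,0],[0,0,0,-0.01,0],[0,0,0,0,0],[0,0,0,0,0],[0,0,0,0,0]]]}}

```text
time: 47.45
tool_pos: [0.4634, 0.1291, 0.0732]
tool_rot: [-0.0, 0.998, -0.06, 0.001]
contact_force: [-0.2, 0.0, -1.6]
gripper_width: 0.335
grasp_force: 61.9
```

Run:
```python
from h import *
f=aim([.5865,.113]); held(f); save(f,"w12.png")
```

```text
47.45 [0.4634 0.1291 0.0732] ytool -96.8 [-0.2  0.  -1.6] 0.335 61.9 [ 0.12 -0.12  2.09  0.    1.17  1.81]
shaft x -0.0856..-0.0567 lateral 0.0012 slope 0.003  centre z 0.0644 zslope -0.040
50 mid [0.5619 0.1173 0.0662] top z 0.0709 width 0.0095
65 mid [0.5561 0.118  0.0652] top z 0.0727 width 0.015
75 mid [0.552  0.1182 0.0652] top z 0.0753 width 0.0174
105 mid [0.5393 0.12   0.0643] top z 0.0714 width 0.0121
130 mid [0.5282 0.1213 0.066 ] top z 0.0723 width 0.016
150 mid [0.5186 0.1225 0.0647] top z 0.0742 width 0.0175
170 mid [0.5089 0.1233 0.0657] top z 0.0741 width 0.0172
185 mid [0.5016 0.1245 0.0667] top z 0.0733 width 0.0169
200 mid [0.494  0.125  0.0674] top z 0.0735 width 0.0287
215 mid [0.4902 0.1255 0.0779] top z 0.0808 width 0.0288
```

Call:
{"name": "servo_tool", "arguments": {"deltas": [[[0,0,-0.0012,-0.012,0],[0,0,0,-0.0125,0],[0,0,0,0,0],[0,0,0,0,0],[0,0.006,-0.0007,0,0],[0,0.006,-0.0007,0,0],[0,0.006,-0.0007,0,0],[0,0.006,-0.0007,0,0]]]}}

```text
time: 48.3
tool_pos: [0.4876, 0.1252, 0.048]
tool_rot: [-0.0, 0.998, -0.059, 0.0]
contact_force: [0.1, 1.1, -2.1]
gripper_width: 0.336
grasp_force: 61.9
```

Run:
```python
from h import *
f=aim([.5865,.113])
```

```text
48.3 [0.4876 0.1252 0.048 ] ytool -96.8 [ 0.1  1.1 -2.1] 0.336 61.9 [ 0.1  -0.02  2.04 -0.    1.12  1.79]
shaft x -0.0616..-0.0322 lateral 0.0002 slope 0.009  centre z 0.0392 zslope -0.044
```

Call:
{"name": "servo_tool", "arguments": {"deltas": [[[0,0.005,-0.0006,0,0],[0,0.005,-0.0006,0,0],[0,0.005,-0.0006,0,0],[0,0.005,-0.0006,0,0],[0,0.004,-0.0005,0,0],[0,0.004,-0.0005,0,0],[0,0.004,-0.0005,0,0],[0,0.004,-0.0005,0,0]]]}}

```text
time: 49.15
tool_pos: [0.5228, 0.1208, 0.0476]
tool_rot: [-0.0, 0.998, -0.059, -0.0]
contact_force: [-0.2, 0.6, -0.8]
gripper_width: 0.34
grasp_force: 62.0
```

Call:
{"name": "servo_tool", "arguments": {"deltas": [[[0,0.004,-0.0005,0,0],[0,0.004,-0.0005,0,0],[0,0.004,-0.0005,0,0],[0,0.004,-0.0005,0,0],[0,0.004,-0.0005,0,0],[0,0.004,-0.0005,0,0],[0,0.004,-0.0005,0,0],[0,0.002,-0.0002,0,0]]]}}

```text
time: 49.95
tool_pos: [0.5514, 0.1168, 0.0473]
tool_rot: [0.001, 0.998, -0.059, -0.002]
contact_force: [-8.5, -2.8, 4.5]
gripper_width: 0.334
grasp_force: 62.8
```

Call:
{"name": "servo_tool", "arguments": {"deltas": [[[0,0.001,0,0,0],[0,0.001,0,0,0],[0,0.001,-0.0001,0,0],[0,0.001,-0.0001,0,0],[0,0.001,-0.0001,0,0],[0,0.001,-0.0001,0,0],[0,0,0,0,0],[0,0,0,0,0]]]}}

```text
time: 50.75
tool_pos: [0.5547, 0.1163, 0.0473]
tool_rot: [0.001, 0.998, -0.059, -0.006]
contact_force: [-18.0, -2.8, 12.7]
gripper_width: 0.333
grasp_force: 64.0
```

Call:
{"name": "servo_tool", "arguments": {"deltas": [[[0,0.001,-0.0001,0,0],[0,0.001,-0.0001,0,0],[0,0,0,0,0],[0,0,0,0,0],[0,0,0,0,0],[0,0,0,0,0],[0,0,0,0,0],[0,0,0,0,0]]]}}

```text
time: 51.55
tool_pos: [0.5548, 0.1162, 0.0474]
tool_rot: [0.001, 0.998, -0.059, -0.008]
contact_force: [-26.6, -2.8, 19.7]
gripper_width: 0.338
grasp_force: 64.8
```

Call:
{"name": "servo_tool", "arguments": {"deltas": [[[0,-0.005,0.0003,0,0],[55,0,0,0,0],[55,0,0,0,0],[55,0,0,0,0],[55,0,0,0.02,0],[55,0,0,0.04,0],[55,0,0,0.05,0],[55,0,0,0.05,0]]]}}

```text
time: 52.35
tool_pos: [0.5555, 0.1169, 0.209]
tool_rot: [-0.0, 0.998, -0.059, -0.0]
contact_force: [1.4, 0.8, 0.1]
gripper_width: 0.552
grasp_force: 0.0
```

Call:
{"name": "servo_tool", "arguments": {"deltas": [[[55,-0.015,0.012,0.01,0],[55,-0.015,0.012,0.01,0],[55,-0.015,0.012,0.01,0],[55,-0.015,0.012,0.01,0],[55,-0.015,0.012,0.01,0],[55,-0.015,0.012,0,0],[55,-0.01,0.012,0,0],[55,0,0,0,0]]]}}

```text
time: 53.15
tool_pos: [0.4544, 0.2021, 0.257]
tool_rot: [-0.0, 0.998, -0.058, -0.0]
contact_force: [-0.9, -0.9, -0.2]
gripper_width: 0.548
grasp_force: 0.0
```

Call:
{"name": "servo_tool", "arguments": {"deltas": [[[55,0,0,0,0],[55,0,0,0,0],[55,0,0,0,0],[55,0,0,0,0],[55,0,0,0,0],[55,0,0,0,0],[55,0,0,0,0],[55,0,0,0,0]]]}}

```text
time: 53.95
tool_pos: [0.4556, 0.2008, 0.2576]
tool_rot: [0.0, 0.998, -0.059, 0.0]
contact_force: [-1.1, 0.1, 0.6]
gripper_width: 0.546
grasp_force: 0.0
```

Run:
```python
from h import *
st(); f=cam("wrist"); save(f,"w13.png"); x=np.array([.9929,-.1189]); y=np.array([.1189,.9929])
w=cloud(f); p=f["pixels"].astype(int); m=((p.max(2)<100)&(w[:,:,2]>.042)&(w[:,:,2]<.06)).astype(np.uint8)
n,l,s,c=cv2.connectedComponentsWithStats(m)
for i in range(1,n):
    if s[i,4]<300: continue
    e=w[l==i]; g=np.c_[(e[:,:2]-[.5982,.2114])@x,(e[:,:2]-[.5982,.2114])@y]; k=g[:,0]
    print(c[i].round(),s[i,4],"x",np.percentile(k,[1,99]).round(4),"y",np.median(g[:,1]).round(4),"slope",np.polyfit(k,g[:,1],1)[0].round(3),"zfit at front/rear",np.polyval(np.polyfit(k,e[:,2],1),[0,-.084]).round(4))
f=cam("top"); w=cloud(f); q=w[120:170,90:215].reshape(-1,3); q=q[(q[:,2]>.14)&(q[:,2]<.26)]; e=(q[:,:2]-[.5982,.2114])@x; print("bail",len(q),np.median(e[q[:,2]>.2]),np.median(q[q[:,2]>.2][:,2]),q[:,2].max())
```

```text
53.95 [0.4556 0.2008 0.2576] ytool -96.8 [-1.1  0.1  0.6] 0.546 0.0 [ 0.27 -0.27  1.89 -0.    1.52  1.96]
[142.  74.] 2562 x [-0.0834  0.0316] y 0.0934 slope -0.073 zfit at front/rear [0.0518 0.0486]
[200.  76.] 2375 x [-0.0823  0.0265] y 0.0294 slope -0.035 zfit at front/rear [0.0525 0.0515]
[259.  79.] 2196 x [-0.083  0.   ] y -0.0352 slope 0.007 zfit at front/rear [0.0528 0.0501]
[318.  79.] 2243 x [-0.0828  0.0001] y -0.0998 slope -0.002 zfit at front/rear [0.0527 0.0507]
bail 465 0.06755408412266925 0.22606756237469972 0.23141740467183225
```

View pics/w13.png

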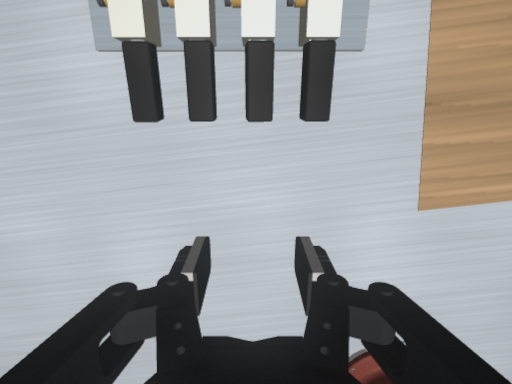

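All four handles sit flush in their clamps, with rears at -0.083 m, and the bail is still up. Now I'll turn and fetch the bail.

Call:
{"name": "servo_tool", "arguments": {"deltas": [[[60,0.005,0,0.01,8.2],[60,0.01,0,0.01,8.2],[60,0.015,0,0.01,8.2],[60,0.02,0,0.01,8.2],[60,0.025,0,0.005,8.2],[60,0.025,0,0,8.2],[60,0.025,0,0,8.2],[60,0.025,0,0,8.2]]]}}

```text
time: 54.85
tool_pos: [0.6066, 0.2009, 0.3026]
tool_rot: [-0.0, 0.87, 0.493, 0.0]
contact_force: [0.2, 0.9, 0.6]
gripper_width: 0.599
grasp_force: 0.0
```

Call:
{"name": "servo_tool", "arguments": {"deltas": [[[60,0.025,0.001,0,8.2],[60,0.02,0.001,0,8.1],[60,0.0145,0.0005,0,8.1],[60,0,0,0,0],[60,0,0,0,0],[60,0,0,0,0],[60,0,0,0,0],[60,0,0,0,0]]]}}

```text
time: 55.65
tool_pos: [0.6646, 0.2035, 0.303]
tool_rot: [0.0, 0.748, 0.664, 0.0]
contact_force: [0.3, -0.1, -0.3]
gripper_width: 0.596
grasp_force: 0.0
```

Run:
```python
from h import *
st(); f=cam("wrist"); save(f,"w14.png"); x=np.array([.9929,-.1189]); y=np.array([.1189,.9929])
w=cloud(f); q=w[(w[:,:,2]>.19)&(w[:,:,2]<.24)]; e=q[:,:2]-[.5982,.2114]; a=e@x;b=e@y; k=np.abs(b)<.14; print(len(q),np.median(a[k]),np.percentile(a[k],[2,98]),b.min(),b.max(),np.median(q[k][:,2]),np.percentile(q[k][:,2],98))
p=f["pixels"].astype(int); o=w-np.array([.5982,.2114,0]); X=o[:,:,:2]@x; Y=o[:,:,:2]@y
for c in(-.099,-.033,.033,.099):
    m=(abs(Y-c)<.022)&(X<-.004)&(X>-.1)&(w[:,:,2]>.04)&(w[:,:,2]<.06)&(p.max(2)<110)
    if m.sum()>50: print(c,m.sum(),X[m].min().round(4),Y[m].mean().round(4),np.polyfit(X[m],Y[m],1)[0].round(3),np.polyfit(X[m],w[m][:,2],1).round(3))
```

```text
55.65 [0.6646 0.2035 0.303 ] ytool -6.8 [ 0.3 -0.1 -0.3] 0.596 0.0 [ 0.19  0.19  1.37 -0.    1.58  0.31]
5371 0.06813796094999705 [0.06239904 0.07387241] -0.15037040674517646 0.1495717964409305 0.2263321660617735 0.2282236489077834
-0.099 1069 -0.0834 -0.0977 0.028 [0.026 0.052]
-0.033 1218 -0.0833 -0.0332 0.009 [0.033 0.052]
0.033 1314 -0.0835 0.0322 0.008 [0.02  0.053]
0.099 1540 -0.0848 0.097 0.004 [0.061 0.053]
```

Call:
{"name": "servo_tool", "arguments": {"deltas": [[[60,0.001,0,-0.03,0],[60,0,0,-0.03,0],[60,0,0,-0.026,0],[60,0,0,0,0],[0,0,0,0,0],[0,0,0,0,0],[0,0,0,0,0],[0,0,0,0,0]]]}}

```text
time: 56.5
tool_pos: [0.6671, 0.2036, 0.2197]
tool_rot: [0.001, 0.748, 0.664, 0.002]
contact_force: [-0.6, 0.2, 5.9]
gripper_width: 0.113
grasp_force: 58.6
```

Call:
{"name": "servo_tool", "arguments": {"deltas": [[[0,0,0,0,0],[0,0,0,0,0],[0,0,0,0,0],[0,0,0,0,0],[0,0,0,0,0],[0,0,0,0,0],[0,0,0,0,0],[0,0,0,0,0]]]}}

```text
time: 57.3
tool_pos: [0.6671, 0.2036, 0.2197]
tool_rot: [0.001, 0.748, 0.664, 0.002]
contact_force: [-1.3, 0.2, 6.2]
gripper_width: 0.114
grasp_force: 58.6
```

Run:
```python
import numpy as np
a=np.linspace(1.62,.24,33); X=.06-.161*np.cos(a); Z=.06+.161*np.sin(a)
d=np.diff(np.c_[X*.9929,-X*.1189,Z],axis=0)
for i in range(0,32,8): print([[0,*map(float,r.round(4)),0] for r in d[i:i+8]])
```

```text
[[0, -0.0069, 0.0008, 0.0002, 0], [0, -0.0069, 0.0008, -0.0001, 0], [0, -0.0069, 0.0008, -0.0004, 0], [0, -0.0069, 0.0008, -0.0007, 0], [0, -0.0068, 0.0008, -0.001, 0], [0, -0.0068, 0.0008, -0.0013, 0], [0, -0.0067, 0.0008, -0.0016, 0], [0, -0.0066, 0.0008, -0.0019, 0]]
[[0, -0.0065, 0.0008, -0.0022, 0], [0, -0.0065, 0.0008, -0.0024, 0], [0, -0.0063, 0.0008, -0.0027, 0], [0, -0.0062, 0.0007, -0.003, 0], [0, -0.0061, 0.0007, -0.0033, 0], [0, -0.0059, 0.0007, -0.0035, 0], [0, -0.0058, 0.0007, -0.0038, 0], [0, -0.0056, 0.0007, -0.004, 0]]
[[0, -0.0054, 0.0007, -0.0043, 0], [0, -0.0052, 0.0006, -0.0045, 0], [0, -0.0051, 0.0006, -0.0047, 0], [0, -0.0048, 0.0006, -0.0049, 0], [0, -0.0046, 0.0006, -0.0051, 0], [0, -0.0044, 0.0005, -0.0053, 0], [0, -0.0042, 0.0005, -0.0055, 0], [0, -0.0039, 0.0005, -0.0057, 0]]
[[0, -0.0037, 0.0004, -0.0059, 0], [0, -0.0034, 0.0004, -0.006, 0], [0, -0.0032, 0.0004, -0.0062, 0], [0, -0.0029, 0.0003, -0.0063, 0], [0, -0.0026, 0.0003, -0.0064, 0], [0, -0.0023, 0.0003, -0.0065, 0], [0, -0.0021, 0.0002, -0.0066, 0], [0, -0.0018, 0.0002, -0.0067, 0]]
```

Call:
{"name": "servo_tool", "arguments": {"deltas": [[[0,-0.0069,0.0008,0.0015,0],[0,-0.0069,0.0008,-0.0001,0],[0,-0.0069,0.0008,-0.0004,0],[0,-0.0069,0.0008,-0.0007,0],[0,-0.0068,0.0008,-0.001,0],[0,-0.0068,0.0008,-0.0013,0],[0,-0.0067,0.0008,-0.0016,0],[0,-0.0066,0.0008,-0.0019,0]]]}}

```text
time: 58.1
tool_pos: [0.6132, 0.21, 0.2144]
tool_rot: [0.002, 0.748, 0.664, 0.003]
contact_force: [4.1, 0.0, 6.8]
gripper_width: 0.115
grasp_force: 59.1
```

Call:
{"name": "servo_tool", "arguments": {"deltas": [[[0,-0.0065,0.0008,-0.0022,0],[0,-0.0065,0.0008,-0.0024,0],[0,-0.0063,0.0008,-0.0027,0],[0,-0.0062,0.0007,-0.003,0],[0,-0.0061,0.0007,-0.0033,0],[0,-0.0059,0.0007,-0.0035,0],[0,-0.0058,0.0007,-0.0038,0],[0,-0.0056,0.0007,-0.004,0]]]}}

```text
time: 58.9
tool_pos: [0.5622, 0.216, 0.187]
tool_rot: [-0.0, 0.748, 0.664, 0.0]
contact_force: [1.5, 1.8, 6.8]
gripper_width: 0.114
grasp_force: 62.0
```

Call:
{"name": "servo_tool", "arguments": {"deltas": [[[0,-0.0054,0.0007,-0.0043,0],[0,-0.0052,0.0006,-0.0045,0],[0,-0.0051,0.0006,-0.0047,0],[0,-0.0048,0.0006,-0.0049,0],[0,-0.0046,0.0006,-0.0051,0],[0,-0.0044,0.0005,-0.0053,0],[0,-0.0042,0.0005,-0.0055,0],[0,-0.0039,0.0005,-0.0057,0]]]}}

```text
time: 59.7
tool_pos: [0.525, 0.2203, 0.1459]
tool_rot: [0.0, 0.748, 0.664, 0.0]
contact_force: [3.7, 1.0, 4.1]
gripper_width: 0.117
grasp_force: 62.7
```

Call:
{"name": "servo_tool", "arguments": {"deltas": [[[0,-0.0037,0.0004,-0.0059,0],[0,-0.0034,0.0004,-0.006,0],[0,-0.0032,0.0004,-0.0062,0],[0,-0.0029,0.0003,-0.0063,0],[0,-0.0026,0.0003,-0.0064,0],[0,-0.0023,0.0003,-0.0065,0],[0,-0.0021,0.0002,-0.0066,0],[0,0,0,0,0]]]}}

```text
time: 60.5
tool_pos: [0.5045, 0.2227, 0.1007]
tool_rot: [-0.0, 0.748, 0.664, 0.0]
contact_force: [7.1, 4.1, -3.4]
gripper_width: 0.119
grasp_force: 60.3
```

Call:
{"name": "servo_tool", "arguments": {"deltas": [[[35,0,0,0,0],[35,0,0,0,0],[35,0,0,0,0],[35,0,0,0.02,0],[35,0,0,0.02,0],[0,-0.005,0.0005,0.02,0],[0,-0.0045,0.0005,0,0],[0,0,0,0,0]]]}}

```text
time: 61.3
tool_pos: [0.4945, 0.2235, 0.1617]
tool_rot: [-0.0, 0.748, 0.664, -0.001]
contact_force: [0.0, 0.2, -0.3]
gripper_width: 0.002
grasp_force: 0.0
```

Call:
{"name": "servo_tool", "arguments": {"deltas": [[[0,0,0,0,0],[0,0,0,0,0],[0,0,0,-0.01,0],[0,0,0,-0.01,0],[0,0,0,-0.006,0],[0,0,0,-0.006,0],[0,0,0,-0.006,0],[0,0,0,-0.006,0]]]}}

```text
time: 62.1
tool_pos: [0.495, 0.2236, 0.1179]
tool_rot: [-0.0, 0.748, 0.664, -0.0]
contact_force: [-4.0, 0.2, 3.5]
gripper_width: -0.002
grasp_force: 2.1
```

Call:
{"name": "servo_tool", "arguments": {"deltas": [[[0,0,0,-0.006,0],[0,0,0,-0.006,0],[0,0,0,-0.006,0],[0,0,0,-0.006,0],[0,0,0,-0.006,0],[0,0,0,-0.006,0],[0,0,0,-0.005,0],[0,0,0,0,0]]]}}

```text
time: 62.9
tool_pos: [0.495, 0.2234, 0.0763]
tool_rot: [-0.0, 0.748, 0.664, -0.001]
contact_force: [-0.3, -0.0, 0.5]
gripper_width: 0.003
grasp_force: 0.0
```

Call:
{"name": "servo_tool", "arguments": {"deltas": [[[0,0,0,-0.005,0],[0,0,0,-0.005,0],[0,0,0,-0.004,0],[0,0,0,-0.002,0],[0,0,0,-0.002,0],[0,0,0,0,0],[0,0,0,0,0],[0,0,0,0,0]]]}}

```text
time: 63.7
tool_pos: [0.4956, 0.2236, 0.0599]
tool_rot: [0.0, 0.748, 0.664, 0.0]
contact_force: [-1.1, -1.2, 5.1]
gripper_width: -0.0
grasp_force: 2.7
```

Run:
```python
from h import *
st(); f=cam("wrist"); save(f,"w15.png"); x=np.array([.9929,-.1189]); y=np.array([.1189,.9929])
w=cloud(f); e=w[:,:,:2]-[.5982,.2114]; X=e@x; Y=e@y
m=(X<-.088)&(X>-.125)&(abs(Y)<.14)&(abs(Y)>.03)&(w[:,:,2]>.02)&(w[:,:,2]<.13); print(m.sum(),np.median(X[m]),np.percentile(w[m][:,2],[50,90,97]))
```

```text
63.7 [0.4956 0.2236 0.0599] ytool -6.8 [-1.1 -1.2  5.1] -0.0 2.7 [ 0.29  0.05  1.94 -0.    1.15  0.41]
4991 -0.10002734121839787 [0.04526408 0.04655191 0.04699146]
```

View pics/w15.png

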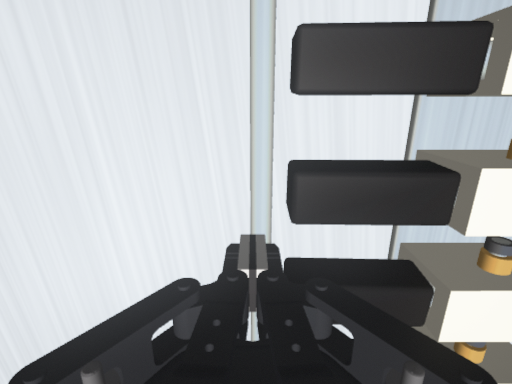

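The bar at column ~262 lies in front of the handles, with its top at 46 mm, so it is down. I'll press once more, lift off and check.

Call:
{"name": "servo_tool", "arguments": {"deltas": [[[0,0,0,-0.002,0],[0,0,0,-0.002,0],[0,0,0,0,0],[0,0,0,0,0],[0,0,0,0.004,0],[0,0,0,0.02,0],[0,0,0,0.04,0],[0,0,0,0.05,0]]]}}

```text
time: 64.55
tool_pos: [0.493, 0.223, 0.167]
tool_rot: [-0.002, 0.748, 0.664, -0.003]
contact_force: [0.8, 1.0, -0.3]
gripper_width: -0.0
grasp_force: 0.0
```

Call:
{"name": "servo_tool", "arguments": {"deltas": [[[0,-0.02,0,0.03,0],[0,-0.02,0,0.03,0],[0,-0.02,0,0,0],[0,0,0,0,0],[0,0,0,0,0],[0,0,0,0,0],[0,0,0,0,0],[0,0,0,0,0]]]}}

```text
time: 65.35
tool_pos: [0.4356, 0.2234, 0.2285]
tool_rot: [-0.0, 0.748, 0.664, -0.001]
contact_force: [1.0, -0.2, -0.2]
gripper_width: -0.003
grasp_force: 0.0
```

Run:
```python
from h import *
st(); f=cam("wrist"); save(f,"w16.png"); x=np.array([.9929,-.1189]); y=np.array([.1189,.9929])
w=cloud(f); p=f["pixels"].astype(int); e=w[:,:,:2]-[.5982,.2114]; X=e@x; Y=e@y; Z=w[:,:,2]
m=(X<-.088)&(X>-.125)&(abs(Y)<.14)&(Z>.02)&(Z<.13); print("bar",m.sum(),np.median(X[m]),np.percentile(Z[m],[50,90,97]))
for c in(-.099,-.033,.033,.099):
    m=(abs(Y-c)<.022)&(X<-.004)&(X>-.09)&(Z>.04)&(Z<.06)&(p.max(2)<110)
    if m.sum()>50:
        k=m&(X>-.07)&(X<-.02); print(c,m.sum(),"rear",X[m].min().round(4),"y",Y[m].mean().round(4),"yaw",np.polyfit(X[k],Y[k],1)[0].round(3),"pitch",np.polyfit(X[k],Z[k],1).round(3))
for n in("top",):
    f=cam(n); save(f,"t16.png"); w=cloud(f)
    for nm,u,v in(("rinse",190,118),("cb",238,118),("ca",297,124)): print(nm,w[v,u].round(3))
```

```text
65.35 [0.4356 0.2234 0.2285] ytool -6.8 [ 1.  -0.2 -0.2] -0.003 0.0 [ 0.32 -0.27  1.94  0.    1.47  0.44]
bar 2698 -0.10055556546420205 [0.0451613  0.04654118 0.04708287]
-0.099 1694 rear -0.0841 y -0.0975 yaw 0.012 pitch [0.026 0.052]
-0.033 1914 rear -0.0846 y -0.0328 yaw 0.006 pitch [0.035 0.052]
0.033 2251 rear -0.0843 y 0.0323 yaw 0.003 pitch [0.022 0.053]
0.099 2685 rear -0.0854 y 0.097 yaw 0.001 pitch [0.065 0.053]
rinse [0.763 0.083 0.128]
cb [ 0.783 -0.074  0.051]
ca [ 0.757 -0.282  0.051]
```

View pics/w16.png

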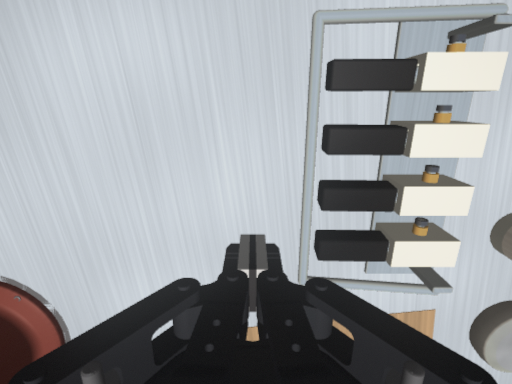

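The picture shows all four handles flush at (370,75), (363,139), (355,195) and (350,245), with the bail bar down in front at column ~310. The cheeses and bottle have not moved.

```bash
python3 -c "
from plant import manip
print(manip.job_done())"
```

```text
the job is handed in; nothing more can be done
None
```

I handed the job in at about 65 s: all four irons are seated flush in their own clamps, the bail is fully down in front of the handles, and the cheeses and bottle are where they started. These are my own camera measurements; the hand-in returned no verdict.

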